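# Push the grain pot under the sprung lid of the garnish station

### The arm

A 6-joint arm with a two-finger parallel gripper is mounted at the origin on the work surface; the furniture and walls round the work are solid. World frame = base frame: x ahead of the robot, y to its left, z up, the work surface at z = 0. Lengths are in mm, angles in rad, forces in N, time in s.
With the tool pointing down it reaches from about 350 to 775 mm from the base axis. Payload 5.5 kg.
Tool frame: the origin (TCP) lies on the centre line of the jaws, within the pads' length; the fingertips stand 19 mm ahead of it and the grasp point (between the pads) is the TCP (env.tip_extent is the distance from the TCP to the fingertips, in mm); z points along the fingers, x is the direction in which the jaws open and shut, and the axes are right-handed (so a half turn about z gives the same grasp; the last joint's range is limited). The gripper opens to 85 mm and grips with 20 to 120 N. Pads are 22 mm wide; open, the fingers measure 114 mm over their backs; the gripper's body (76 mm by 85 mm) begins 54 mm behind the grasp point. The pads swing forward as they close: fully open they stand 13 mm farther back than shut.
Start: joints at [0.968, 0.313, 0.046, 1.304, 0, 1.431], TCP at [256.741, 514.542, 250.323] pointing down, gripper open.
Joint ranges: [-2.76, 2.76], [-0.86, 1.69], [-1.03, 1.26], [-2.2, 2.34], [-1.47, 1.5], [-3.14, 3.14]. Speed limits (rad/s): [2.57, 2.57, 3.14, 3.14, 3.14, 3.14].

### API

Orientations are given as a unit quaternion [w, x, y, z].
In Python, from cell import readout, vision, env, cut_out, pinpoint gives the robot as it stands.
- The arm moves only by the shell command python3 -m pendant 'ROWS' [FORCE]. ROWS is JSON, a list of rows, each an object with "jaw": the closure, from 0 (fully open) to 1 (shut); "travel": the shift along the tool's x, y, z in cm, a list of three; "turn": the turn, a rotation vector about the tool's x, y, z in degrees, a list of three. A call has 1 to 5 rows; each row is the pose to reach, as a shift and turn from the pose commanded when the call began, along the tool's axes at that moment; what a row does not reach only later rows make up. A row lasts 1/8 s, in which the tool goes at most 62.5 mm and 10.7 degrees, less where a joint would pass 70% of its speed; a pose out of reach is approached as far as the arm can. A call with a gripper value outside its range is refused whole. The fingers move at their own pace and stop on an object; FORCE is the grip in N (left out, the last holds). Time passes only in rows, so rows that repeat a pose let the fingers close. It gives the time, the measured TCP pose, the force and the opening at its end, in the units of the state.
- readout.state(): the state, without advancing time (a new reading comes with each control period).
- vision.snapshot(name): name is "side" or "top"; returns a dict with "img" (384x512x3 uint8, red, green, blue), "z_map" (384x512 float32, mm along the optical axis (not along the pixel's ray), 0 where there is no reading), "fx", "fy", "cx", "cy" (pixels), "rvec" (rotation vector, rad) and "tvec" (3), from world to camera coordinates, as OpenCV has them. Camera axes: x right, y down, z forward; pixel columns grow to the right and rows downward; lengths in mm; the calibration is good to about 2 mm. A picture is of the moment at which its call begins.
- env.hand_in(): hands the job in, once; it reports no verdict.
Trained networks look in the newest picture that a camera, given by its name, has taken for a name from the list of things; names that differ only in an ending like _2 or _b are one class to them, and where a whole thing is asked for, a point or a joint stands for the part that bears it (a point fixed in the world has none). Each returns a list of dicts, best first, with "score" (0 to 1); they miss things now and then, are a little off and sometimes report something else, mostly with a low value. They report only what shows in the picture. A call takes as long as a camera call. They do not tell look-alikes from the thing itself.
- cut_out(camera, label): "region" (384x512 bool, what is visible of it).
- pinpoint(camera, label): "point" ([x, y, z] in mm, in the coordinates of the camera as it stood for that picture, good to about 4 mm: a listed point, or the origin of a listed thing).
The state is a dict: "t": time; "q": joint angles; "dq": joint speeds; "joint_efforts": joint torques, N m; "tcp_pos": TCP position; "orientation": TCP orientation; "contact_force": force on the tool from outside, world axes, zero at the start; "ft_torque": the same for the moment, N m; "finger_gap": finger opening in mm.
Only numpy, scipy, OpenCV 4.12 (cv2) and the standard library are available. Lean on these libraries where they do the work, as an engineer would, in place of code of your own. Each camera call takes 0.05 s, during which the arm holds its last target.

### The job

Put the pot of grain away under the cover of the garnish station: hold the sprung lid up by its handle with one fingertip and, with the other, push the pot from the landing straight in along its lane until all of it is under the lid; then take the fingers out and let the lid close fully. Do not grip, lift or tip the pot, do not let the lid touch it, do not move the pot of herbs already inside, and leave the things standing round about where they are.

Things in the scene. Friction and masses are not known exactly. Their poses are not given: they have to be found in the camera images.
- station: Two-lane steel garnish station, fixed to the table. Origin: table height, middle of its width, below the lid's front skirt (the mouth). Its x points inward, away from the robot: x<0 is the open landing, x>0 the covered part. Base plate x -100..+100, y -116..+116 mm, 3 mm thick (the floor). The covered part has side walls at y = -113 and +113 mm and a back wall at x = +97 mm, all about 45 mm high
- lane (a point): Point on the floor in the middle of the left lane (station y = +75 mm), below the lid's skirt; axes as the station's. Each lane (the other at y = -75 mm) runs along x between two kerbs, inner faces 30 mm either side of its middle, 4 mm thick, tops 8 mm above the table; a like low kerb crosses the landing's outer end at x = -92 mm
- lid (a joint): Lid angle, rad: 0 shut, grows to 1.5 as the front is lifted. Spring and weight always close it: 1 to 2 N up at the handle hold it, and let go it shuts in under a second. At 0.13 rad its skirt just clears the grain pot's rim; 0.2 or more gives room
- lid_hinge (a point): Point on the lid's hinge axis, in the middle of its width: station x = +95 mm, 48 mm above the table; the axis runs along the station's y. Axes as the station's. Shut, the lid is a flat sheet 47 to 49 mm above the table over the whole covered part (y -113..+113 mm)
- skirt_edge (a point): Lower edge of the lid's front skirt, in the middle of the left lane; moves with the lid. The skirt is a 2 mm sheet turned down along the lid's whole front (station x -1..+1 mm, y -113..+113 mm); shut, its edge is 24 mm above the table and so bars the pot's way
- handle_bar (a point): Middle of the lid's handle bar, on its axis; moves with the lid. A round bar 7 mm thick in a slick black nylon sleeve, parallel to the skirt and 21 mm in front of it (shut: station x = -21 mm, 40 mm above the table), on two arms at station y = -37 and +37 mm that go back to the skirt. Under the shut bar there are 33 mm of free height above the base plate. The point's y runs along the bar
- grain_pot: Round steel pot full of pale grain, 64 mm across the rim, 48 mm across the foot, 33 mm high, 0.12 kg; origin at the centre of its underside, z up. It stands on the landing of the left lane between the kerbs (about 4 mm play each way), rim 36 mm above the table, and slides easily along the lane
- herb_pot: Round steel pot of chopped green herbs, 70 mm across, 36 mm high, under the lid in the right lane; origin at the centre of its underside. To be left alone
- sealed_tray: Closed oval foil meal tray, 149 x 121 x 51 mm, on the table in front and to the left; origin at the centre of its underside. To be left alone
- label_roll: Roll of labels lying flat, 68 mm across, 35 mm high, on the table in front of the station; origin at the centre of its underside. To be left alone
- tape_roll: Roll of packing tape lying flat, 92 mm across, 48 mm high, on the table in front and to the right; origin at the centre of its underside. To be left alone
Mind the look-alikes: they are no part of the job. Leave any blue look-alike of the grain_pot alone.

How it is judged (in metres and radians):
On the way, in this order (a step that is already met when the one before it is completed fails the run):
1. a finger holds the lid up (0.13 rad or more) while the grain pot is still in front of it (value of joint lid above 0.13 rad and contact force between the fingers and lid above 0.3 N and x of grain_pot in the frame of station below -0.032 m), for 0.2 s.
2. the grain pot has been pushed wholly under the lid, which a finger still holds up (x of grain_pot in the frame of station above 0.034 m and value of joint lid above 0.1 rad and contact force between the fingers and lid above 0.3 N), for 0.1 s.
At the end, for the whole second after the job is handed in: The grain pot stands upright and at rest on the floor of the left lane, its centre at least 34 mm inside the lid's skirt (so its rim is wholly under the lid) and within 12 mm of the middle of the lane; the lid is shut (under 0.03 rad); the herb pot is where it was, within 10 mm (x of grain_pot in the frame of station above 0.034 m and y of grain_pot in the frame of station between 0.063 and 0.087 m and z of grain_pot in the frame of station below 0.007 m and angle between grain_pot's own z axis and vertical below 0.1 rad and linear speed of grain_pot below 0.02 m/s and value of joint lid below 0.03 rad and distance of herb_pot from where it was at the start of the episode below 0.01 m); the robot touches nothing.
It fails at once if the grain pot is lifted (6 mm or more) off the floor or tipped by more than 0.2 rad (z of grain_pot in the frame of station above 0.009 m or angle between grain_pot's own z axis and vertical above 0.2 rad).
It fails at once if the grain pot is gripped or shoved hard (over 15 N) (contact force between the fingers and grain_pot above 15 N).
It fails at once if the lid touches the grain pot (over 0.5 N) (contact force between lid and grain_pot above 0.5 N).
It fails at once if the herb pot is moved by more than 10 mm (distance of herb_pot from where it was at the start of the episode above 0.01 m).
It fails at once if the tray, the label roll or the tape roll is moved by more than 15 mm (distance of any of sealed_tray, label_roll, tape_roll from where it was at the start of the episode above 0.015 m).
It also fails if it takes over 38 s, if anything falls off the work surface, if the arm or the gripper's body presses on something with over 40 N, if the wrist force passes 120 N, or if a joint passes its speed limit or range.

## Working session

There is one attempt and no reset: what is moved stays moved. The work goes in short steps, Python scripts to look and compute and a shell command to move; the robot and the scene stay as the last step left them, time stands still between calls to the robot, and variables do not carry over. Pictures are saved under pics/ and viewed, and the job is handed in when it is done.

```bash
ls; mkdir -p pics; cat > h.py <<'E'
import numpy as np, cv2
from cell import readout, vision, env, cut_out, pinpoint
def w(s,p):
    R=cv2.Rodrigues(np.array(s['rvec'],float))[0]; return R.T@(np.array(p,float)-np.array(s['tvec'],float).ravel())
def px(s,P):
    R=cv2.Rodrigues(np.array(s['rvec'],float))[0]; c=R@np.array(P,float)+np.array(s['tvec'],float).ravel()
    return s['fx']*c[0]/c[2]+s['cx'], s['fy']*c[1]/c[2]+s['cy']
def cloud(s):
    z=s['z_map'].astype(float); v,u=np.mgrid[:384,:512]
    c=np.stack([(u-s['cx'])/s['fx']*z,(v-s['cy'])/s['fy']*z,z],-1)
    R=cv2.Rodrigues(np.array(s['rvec'],float))[0]; return (c-np.array(s['tvec'],float).ravel())@R
E
python3 - <<'E'
from h import *
print(readout.state())
for n in ['side','top']:
    s=vision.snapshot(n); cv2.imwrite(f'pics/{n}0.png',cv2.resize(s['img'][:,:,::-1],None,fx=1.5,fy=1.5))
    R=cv2.Rodrigues(np.array(s['rvec'],float))[0]; print(n,'cam at',w(s,[0,0,0]).round(), 'fwd',R[2].round(2))
    for l in ['station','lane','lid_hinge','skirt_edge','handle_bar','grain_pot','herb_pot','sealed_tray','label_roll','tape_roll']:
        print(l,[(round(d['score'],2),w(s,d['point']).round(1).tolist(),np.round(px(s,w(s,d['point']))).tolist()) for d in pinpoint(n,l)[:4]])
E
```

```text
pics
{'t': 0.0, 'q': array([ 9.68427253e-01,  3.14018078e-01,  4.49883803e-02,  1.30356688e+00,
       -3.72944230e-06,  1.43118767e+00]), 'dq': array([3.95192411e-04, 8.28730923e-05, 4.15887001e-04, 1.08971844e-03,
       4.56887852e-05, 1.26765856e-03]), 'joint_efforts': array([ 6.46738999e-05, -4.80624318e+01,  2.98532653e+01,  1.92243420e-02,
       -2.70103501e-04, -2.34168772e-05]), 'tcp_pos': array([256.44324252, 514.13524591, 249.4026019 ]), 'orientation': array([ 3.64140752e-04,  8.50417168e-01,  5.26108193e-01, -8.23180599e-04]), 'contact_force': array([-0.53269787, -0.1937661 ,  0.33787182]), 'ft_torque': array([-0.02024363,  0.02313942,  0.0108146 ]), 'finger_gap': 85.66174673148839}
side cam at [ 262. -951.  818.] fwd [ 0.11  0.79 -0.61]
station [(0.93, [548.1, -13.7, 1.9], [305.0, 212.0])]
lane [(0.79, [532.8, 62.5, 2.7], [295.0, 197.0])]
lid_hinge [(0.9, [638.7, 3.6, 45.3], [333.0, 195.0])]
skirt_edge [(0.71, [536.1, 59.0, 24.2], [296.0, 193.0])]
handle_bar [(0.85, [529.1, -18.9, 41.7], [300.0, 204.0])]
grain_pot [(0.87, [352.4, -63.5, 0.9], [245.0, 229.0]), (0.74, [48
[... 628 characters left out ...]
[(0.72, [549.3, -14.8, -0.9], [275.0, 155.0]), (0.65, [537.1, 58.7, 19.1], [249.0, 157.0]), (0.42, [368.5, 78.2, 3.9], [240.0, 218.0])]
handle_bar [(0.58, [525.6, -16.3, 40.4], [276.0, 161.0])]
grain_pot [(0.97, [350.8, -62.1, 6.1], [290.0, 226.0]), (0.76, [156.2, 305.2, -2.4], [154.0, 294.0]), (0.66, [476.1, 179.2, -1.4], [205.0, 179.0]), (0.64, [488.5, 45.5, -1.7], [253.0, 176.0])]
herb_pot []
sealed_tray [(0.63, [344.1, 272.9, 4.4], [169.0, 225.0]), (0.63, [488.1, 45.6, 0.9], [253.0, 176.0])]
label_roll [(0.53, [367.8, 80.6, 0.4], [239.0, 219.0])]
tape_roll [(0.86, [355.3, -187.9, 0.7], [336.0, 226.0]), (0.74, [641.4, 4.3, 45.3], [270.0, 118.0]), (0.4, [489.6, 48.6, 1.8], [252.0, 175.0])]
```

View pics/side0.png

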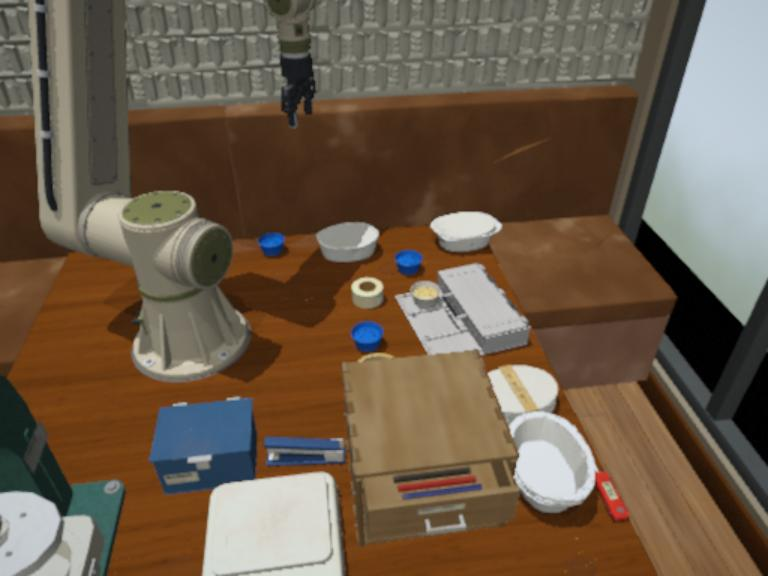

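View pics/top0.png

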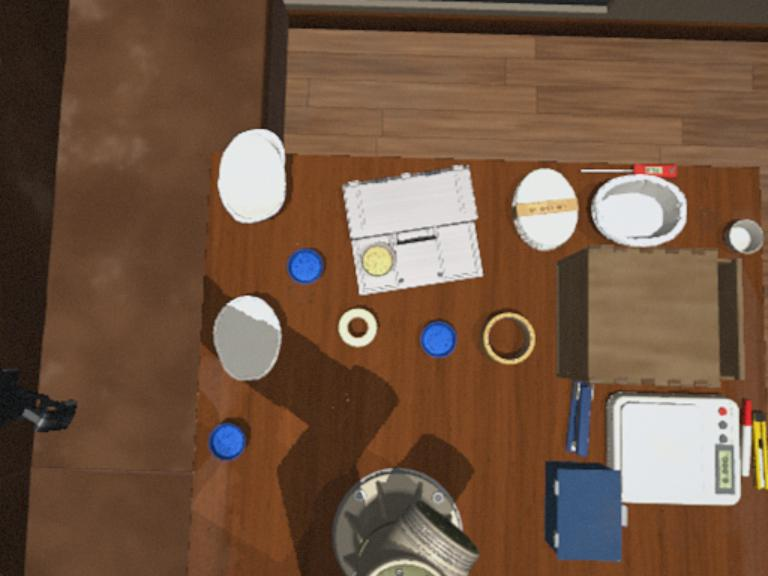

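```bash
python3 - <<'E'
from h import *
a=cv2.imread('pics/top0.png')[180:380,330:480]; b=cv2.imread('pics/side0.png')[250:370,380:560]
cv2.imwrite('pics/crop0.png',np.hstack([cv2.resize(a,(375,500)),cv2.resize(b,(425,500)) if 0 else cv2.copyMakeBorder(cv2.resize(b,(420,280)),0,220,0,0,cv2.BORDER_CONSTANT)]))
E
```

```text
(no output)
```

View pics/crop0.png

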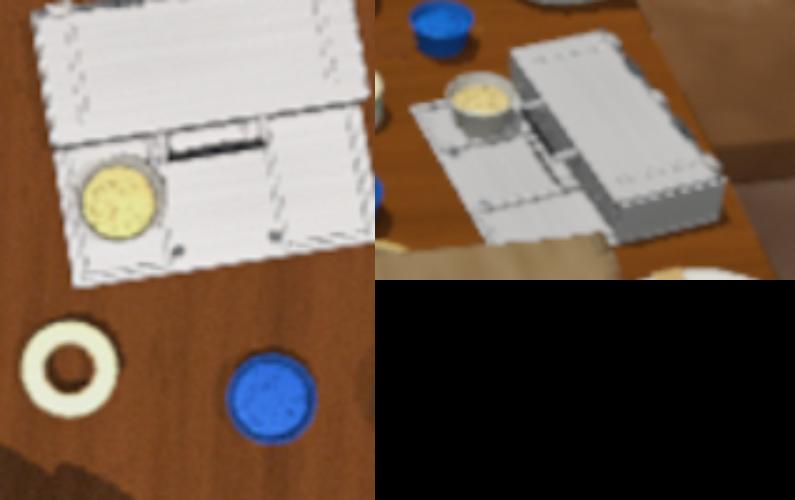

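The grain pot is the pale-yellow one at top px (253,175), on the landing. The pots at (205,179), (290,226) and (154,294) are blue look-alikes, so I'll leave them alone. Next I'll refine the station frame from depth.

```bash
python3 - <<'E'
from h import *
print({k:getattr(env,k) for k in dir(env) if not k.startswith('_')})
for n in ['top','side']:
    s=vision.snapshot(n); C=cloud(s)
    near=(C[...,0]>440)&(C[...,0]<690)&(C[...,1]>-150)&(C[...,1]<150)
    m=near&(abs(C[...,2]-48)<7)&(s['z_map']>0)
    # largest component
    k,lab,st,ce=cv2.connectedComponentsWithStats(m.astype(np.uint8)); i=1+np.argmax(st[1:,4]); P=C[lab==i]
    (c,sz,ang)=cv2.minAreaRect(P[:,:2].astype(np.float32)); print(n,len(P),'lid z',np.median(P[:,2]),c,sz,ang, cv2.boxPoints((c,sz,ang)).round(1).tolist())
    b=near&(abs(C[...,2]-3)<4.0)&(s['z_map']>0)
    hsv=cv2.cvtColor(s['img'],cv2.COLOR_RGB2HSV)
    b=near&(hsv[...,1]<70)&(C[...,2]>-5)&(C[...,2]<60)
    k,lab,st,ce=cv2.connectedComponentsWithStats(b.astype(np.uint8)); i=1+np.argmax(st[1:,4]); P=C[lab==i]
    (c,sz,ang)=cv2.minAreaRect(P[:,:2].astype(np.float32)); print(' whole',len(P),c,sz,ang,cv2.boxPoints((c,sz,ang)).round(1).tolist())
    # pot: yellow
    y=(hsv[...,0]>15)&(hsv[...,0]<40)&(hsv[...,1]>60)&(hsv[...,2]>120)&(abs(C[...,0]-485)<45)&(abs(C[...,1]-50)<45)&(C[...,2]>20)
    P=C[y]; print(' grain',y.sum(),P.mean(0).round(1),P.min(0).round(1),P.max(0).round(1))
    for l in ['lid','grain_pot','label_roll','tape_roll','sealed_tray']:
        for d in cut_out(n,l)[:3]:
            v,u=np.nonzero(d['region']); print('  ',l,round(d['score'],2),u.mean().round(),v.mean().round(),C[d['region']].mean(0).round())
E
```

```text
{'PlanningError': <class 'cell.PlanningError'>, 'hand_in': <function connect.<locals>.done at 0x7f29a0d1c400>, 'tip_extent': 19.0}
top 3221 lid z 48.60114493580503 (587.48828125, -9.354324340820312) (125.80699157714844, 232.0403289794922) 10.56408405303955 [[504.3999938964844, 93.19999694824219], [546.9000244140625, -134.89999389648438], [670.5999755859375, -111.9000015258789], [628.0999755859375, 116.19999694824219]]
 whole 6009 (556.1790161132812, -17.107955932617188) (215.4676513671875, 243.09767150878906) 10.448163032531738 [[428.20001220703125, 82.9000015258789], [472.29998779296875, -156.1999969482422], [684.2000122070312, -117.0999984741211], [640.0999755859375, 122.0]]
 grain 302 [490.9  49.7  26.2] [463.4  23.1  20.2] [517.6  75.3  37.7]
   lid 0.86 274.0 136.0 [589.  -7.  54.]
   lid 0.73 252.0 173.0 [492.  49.  34.]
   grain_pot 0.97 293.0 226.0 [353. -67.  27.]
   grain_pot 0.93 204.0 177.0 [478. 180.  27.]
   grain_pot 0.88 151.0 294.0 [162. 304.  31.]
   label_roll 0.69 239.0 217.0 [370.  78.  44.]
   tape_roll 0.61 340.0 225.0 [ 356. -190.   41.]
   sealed_tray 0.96 16
[... 353 characters left out ...]
8642578125) (237.11033630371094, 259.9659729003906) 10.335636138916016 [[422.70001220703125, 105.9000015258789], [469.29998779296875, -149.8000030517578], [702.5999755859375, -107.30000305175781], [656.0, 148.5]]
 grain 96 [490.5  52.6  28.3] [465.5  19.5  23.1] [515.4  72.6  39.9]
   lid 0.84 318.0 200.0 [584. -17.  50.]
   lid 0.51 311.0 209.0 [557. -36.  33.]
   grain_pot 0.86 283.0 195.0 [487.  43.  33.]
   grain_pot 0.74 244.0 223.0 [349. -63.  24.]
   grain_pot 0.69 272.0 174.0 [472. 170.  32.]
   label_roll 0.67 244.0 195.0 [364.  61.  36.]
   tape_roll 0.6 249.0 237.0 [ 355. -144.   43.]
   sealed_tray 0.92 231.0 160.0 [341. 263.  40.]
   sealed_tray 0.18 318.0 200.0 [584. -16.  50.]
```

```bash
cat > fit.py <<'E'
from h import *
from scipy.optimize import minimize
res=[]
for n in ['top','side']:
    s=vision.snapshot(n); C=cloud(s); ok=(s['z_map']>0)&(C[...,0]>400)&(C[...,0]<720)&(abs(C[...,1]+10)<190)
    P=C[ok]; 
    hsv=cv2.cvtColor(s['img'],cv2.COLOR_RGB2HSV)
    white=(hsv[...,1]<70)[ok]
    def st(p):
        c,q=np.cos(p[2]),np.sin(p[2]); d=P[:,:2]-p[:2]; return d[:,0]*c+d[:,1]*q, -d[:,0]*q+d[:,1]*c
    def cost(p):
        x,y=st(p)
        lid=(x>-1)&(x<97)&(abs(y)<115)
        ig=((x<0)&(x>-90)&(abs(y-75)<40))|((x<2)&(x>-28)&(abs(y)<42))|(P[:,2]<-10)
        high=P[:,2]>25
        near=(x>-50)&(x<105)&(abs(y)<145)
        c1=((lid!=high)&~ig&near).sum()
        plate=(x>-100)&(x<100)&(abs(y)<116); near2=(x>-130)&(x<0)&(abs(y)<145)
        c2=((plate!=white)&~ig&near2).sum()
        return c1+c2
    best=min((cost((x,y,a)),x,y,a) for x in np.arange(536,556,2) for y in np.arange(-22,-4,2) for a in np.arange(.12,.24,.01))
    bx=min((cost((x,y,a)),x,y,a) for x in best[1]+np.arange(-2,2.1,.5) for y in best[2]+np.arange(-2,2.1,.5) for a in best[3]+np.arange(-.01,.011,.0025))
    L=[(x,y,a) for x in bx[1]+np.arange(-4,4.1,.5) for y in bx[2]+np.arange(-4,4.1,.5) for a in bx[3]+np.arange(-.02,.021,.005) if cost((x,y,a))<=bx[0]+4]
    print(n,bx,len(L),np.mean(L,0).round(3),np.std(L,0).round(3))
    p=np.mean(L,0); im=cv2.resize(s['img'][:,:,::-1],None,fx=4,fy=4,interpolation=cv2.INTER_CUBIC)
    c,q=np.cos(p[2]),np.sin(p[2])
    def pt(x,y,z): return tuple(int(round(4*t+1.5)) for t in px(s,[p[0]+c*x-q*y,p[1]+q*x+c*y,z]))
    for z,X in [(3,[(-100,-116),(-100,116),(100,116),(100,-116)]),(49,[(0,-113),(0,113),(97,113),(97,-113)]),(40,[(-21,-37),(-21,37)]),(8,[(-92,45),(0,45)]),(8,[(-92,105),(0,105)])]:
        cv2.polylines(im,[np.array([pt(x,y,z) for x,y in X],np.int32).reshape(-1,1,2)],len(X)>2,(0,0,255) if z!=40 else (0,200,0),1)
    o=pt(0,0,30); cv2.imwrite(f'pics/fit_{n}.png',im[max(0,o[1]-290):o[1]+290,max(0,o[0]-390):o[0]+390])
E
python3 fit.py
```

```text
top (np.int64(237), np.float64(550.0), np.float64(-15.5), np.float64(0.16500000000000004)) 3 [ 5.50333e+02 -1.51670e+01  1.67000e-01] [0.236 0.236 0.002]
side (np.int64(356), np.float64(546.0), np.float64(-14.5), np.float64(0.18000000000000005)) 4 [ 5.4625e+02 -1.4250e+01  1.7800e-01] [0.433 0.559 0.004]
```

View pics/fit_top.png

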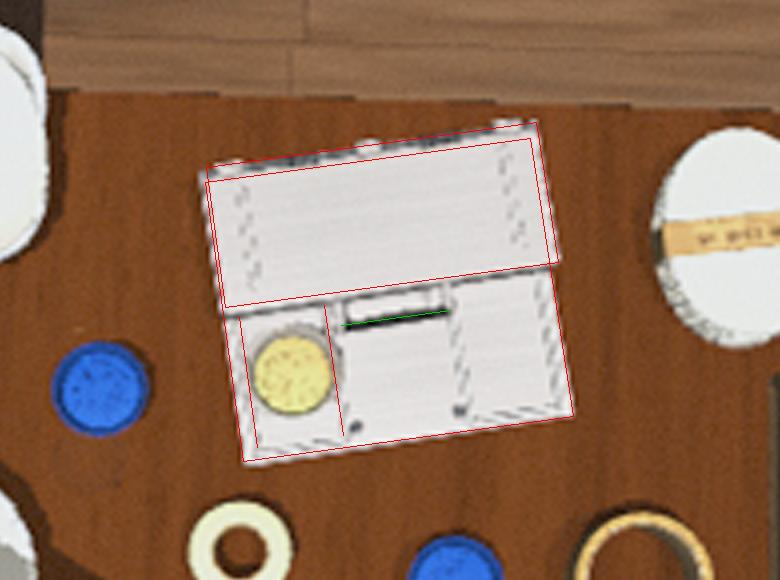

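View pics/fit_side.png

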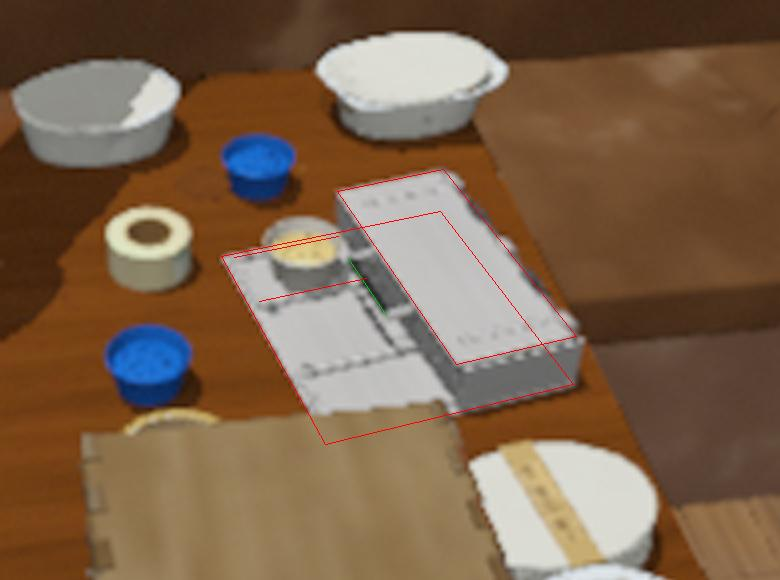

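```bash
python3 - <<'E'
from h import *
from scipy.spatial.transform import Rotation as Ro
S=readout.state(); o=S['orientation']; R=Ro.from_quat([o[1],o[2],o[3],o[0]]).as_matrix()
print(R.round(3))
for n in ['side','top']:
    s=vision.snapshot(n); C=cloud(s); T=(C-S['tcp_pos'])@R
    m=(abs(T[...,0])<75)&(abs(T[...,1])<50)&(T[...,2]>-60)&(T[...,2]<60)&(s['z_map']>0)
    P=T[m]; print(n,len(P))
    for lo in range(-60,40,6):
        q=P[(P[:,2]>=lo)&(P[:,2]<lo+6)]
        if len(q)>3: print(lo,len(q),'x',np.percentile(q[:,0],[2,50,98]).round(),'y',np.percentile(q[:,1],[2,50,98]).round(), 'x hist',np.histogram(q[:,0],bins=range(-75,76,15))[0])
E
```

```text
[[ 0.446  0.895  0.   ]
 [ 0.895 -0.446  0.   ]
 [ 0.     0.    -1.   ]]
side 220
-60 30 x [-75. -39.  63.] y [-13.  10.  15.] x hist [9 1 9 1 1 1 2 3 2 1]
-54 30 x [-74. -50.  65.] y [-14.   6.  15.] x hist [13  8  3  0  0  0  0  2  1  3]
-48 23 x [-75. -43.  62.] y [-12.   8.  12.] x hist [7 3 3 0 0 0 0 1 7 2]
-42 17 x [-62.  44.  52.] y [-10.   7.  13.] x hist [1 4 1 0 0 0 0 5 6 0]
-36 18 x [-59.  41.  55.] y [-12.   1.  10.] x hist [0 6 1 0 0 0 0 5 6 0]
-30 19 x [-57. -43.  47.] y [-10.   4.   9.] x hist [0 9 2 0 0 0 0 4 4 0]
-24 21 x [-57.  35.  46.] y [-11.   1.  10.] x hist [ 0 10  0  0  0  0  0  8  3  0]
-18 19 x [-58. -46.  48.] y [-10.   3.  11.] x hist [ 0 11  0  0  0  0  0  6  2  0]
-12 19 x [-59.  39.  49.] y [-12.   1.  11.] x hist [0 8 1 0 0 0 0 6 4 0]
-6 14 x [-54.  39.  47.] y [-10.   1.  11.] x hist [0 6 0 0 0 0 0 5 3 0]
0 10 x [-50.  -3.  52.] y [-10.  -1.   7.] x hist [0 5 0 0 0 0 0 3 2 0]
top 283
-60 60 x [-74. -42. -29.] y [-7. 10. 20.] x hist [17  2 39  2  0  0  0  0  0  0]
-54 57 x [-74. -69. -30.] y [-7.  5. 16.] x hist [42  9  3  3  0  0  0  0  0  0]
-48 43 x [-75. -63. -41.] y [-7. 12. 16.] x hist [22 18  3  0  0  0  0  0  0  0]
-42 15 x [-70. -52.  22.] y [ 2. 14. 16.] x hist [ 2 10  2  0  0  0  0  0  1  0]
-36 5 x [-53.  41.  49.] y [13. 14. 15.] x hist [0 2 0 0 0 0 0 1 2 0]
-30 10 x [-54. -44.  46.] y [ 9. 14. 15.] x hist [0 4 2 0 0 0 0 2 2 0]
-24 13 x [-55. -47.  46.] y [ 8. 12. 14.] x hist [0 8 0 0 0 0 0 3 2 0]
-18 22 x [-56.  -3.  45.] y [ 7. 11. 14.] x hist [ 0 11  0  0  0  0  0 10  1  0]
-12 20 x [-57. -48.  49.] y [ 5. 10. 14.] x hist [ 0 11  2  0  0  0  0  4  3  0]
-6 18 x [-53.  43.  48.] y [ 3. 11. 14.] x hist [ 0  6  1  0  0  0  0 10  1  0]
0 17 x [-49.  43.  47.] y [-0.  9. 14.] x hist [ 0  3  1  0  0  0  0 12  1  0]
```

```bash
cat > geo.py <<'E'
import numpy as np
from scipy.spatial.transform import Rotation as Ro
ST=np.array([548.5,-14.5,0.0]); YAW=0.17
def rot(al,be,ps):
    """station-frame tool axes (deg): pitch al below horizontal, roll be (A=-x finger up), azimuth ps (+ = points left)"""
    al,be,ps=np.radians([al,be,ps])
    z=np.array([np.cos(al),0,-np.sin(al)]); x=np.array([0,1.,0]); up=np.array([np.sin(al),0,np.cos(al)])
    xx=np.cos(be)*x-np.sin(be)*up; yy=np.cross(z,xx)
    M=np.stack([xx,yy,z],1); c,s=np.cos(ps),np.sin(ps)
    return np.array([[c,-s,0],[s,c,0],[0,0,1]])@M
ZS=np.array([[np.cos(YAW),-np.sin(YAW),0],[np.sin(YAW),np.cos(YAW),0],[0,0,1]])
def s2w(M,t): return ZS@M, ST+ZS@t
def w2s(M,t): return ZS.T@M, ZS.T@(np.array(t)-ST)
def box(x0,x1,y0,y1,z0,z1,d=1.5):
    g=lambda a,b:np.linspace(a,b,int((b-a)/d)+2)
    X,Y,Z=np.meshgrid(g(x0,x1),g(y0,y1),g(z0,z1),indexing='ij'); P=np.stack([X,Y,Z],-1).reshape(-1,3)
    e=lambda v,a,b:(abs(v-a)<.01)|(abs(v-b)<.01)
    return P[e(P[:,0],x0,x1)|e(P[:,1],y0,y1)|e(P[:,2],z0,z1)]
FA=box(-57,-41,-11,11,-42,6); FB=box(41,57,-11,11,-42,6)
BODY=np.vstack([box(-42,42,-38,38,-130,-54,6),box(-75,-41,-13,13,-60,-42,4),box(41,75,-13,13,-60,-42,4)])
H=np.array([95,0,48.])
def pen(P,phi):
    d=P-H; c,s=np.cos(phi),np.sin(phi)   # inverse of opening rotation
    x=c*d[:,0]+s*d[:,2]; z=-s*d[:,0]+c*d[:,2]
    # opening: x'=x c + ... (front x<0 rises): z' = z c - x s ; x' = x c + z s  -> inverse below
    x=c*d[:,0]-s*d[:,2]; z=s*d[:,0]+c*d[:,2]
    x=x+95; z=z+48; y=P[:,1]
    bar=((x+21)**2+(z-40)**2<3.5**2)&(abs(y)<40)
    arm=(abs(abs(y)-37)<3)&(x>-22)&(x<0)&(abs(z-40)<3.5)
    sk=(abs(x)<1)&(z>24)&(z<49)&(abs(y)<113)
    sh=(x>-1)&(x<95)&(z>47)&(z<49)&(abs(y)<113)
    return [k.sum() for k in (bar,arm,sk,sh)]
def lid(P):
    last=None
    for phi in np.arange(1.5,-0.001,-.01):
        p=pen(P,phi)
        if sum(p): return phi+.01,[n for n,k in zip(('bar','arm','skirt','sheet'),p) if k]
    return 0.,[]
def potx(P,y=75,x0=-46):
    z=P[:,2]; r=24+8*(z-3)/33; m=(z>3)&(z<36)&(abs(P[:,1]-y)<r); 
    if not m.any(): return x0
    return max(x0,(P[m,0]+np.sqrt(r[m]**2-(P[m,1]-y)**2)).max())
def report(M,t,px0=-46,verbose=True):
    A=FA@M.T+t; B=FB@M.T+t; G=BODY@M.T+t
    la,wa=lid(A); lb,wb=lid(B); lg,wg=lid(G)
    tipA=A[A[:,2].argmin()]; tipB=B[B[:,2].argmin()]
    # heights: lowest over plate; kerb end at x -94..-90
    k=(abs(B[:,0]+92)<4); 
    print('lidA %.2f %s lidB %.2f %s body %.2f %s | A low %s maxx %.0f yc %.0f | B low %s maxx %.0f y %.0f..%.0f | pot %.1f potA %.1f | body low %.0f kerbB %s'%(la,wa,lb,wb,lg,wg,tipA.round(),A[:,0].max(),A[:,1].mean(),tipB.round(),B[:,0].max(),B[FB[:,2]>0][:,1].min(),B[FB[:,2]>0][:,1].max(),potx(B,x0=px0),potx(A,x0=px0),G[:,2].min(),B[k,2].min().round() if k.any() else None))
E
python3 - <<'E'
from geo import *
for al,be in [(50,35),(55,35),(50,25),(60,40)]:
  for ps in (20,0,-20,-40):
    M=rot(al,be,ps); A=FA@M.T; B=FB@M.T
    iA=A[:,2].argmin()
    # tip-face centers
    a=M@[-49,0,6]; b=M@[49,0,6]; print(al,be,ps,'A-B tip centre',(a-b).round())
E
```

```text
50 35 20 A-B tip centre [ 68. -61.  36.]
50 35 0 A-B tip centre [ 43. -80.  36.]
50 35 -20 A-B tip centre [ 13. -90.  36.]
50 35 -40 A-B tip centre [-19. -89.  36.]
55 35 20 A-B tip centre [ 71. -60.  32.]
55 35 0 A-B tip centre [ 46. -80.  32.]
55 35 -20 A-B tip centre [ 16. -91.  32.]
55 35 -40 A-B tip centre [-16. -91.  32.]
50 25 20 A-B tip centre [ 60. -73.  27.]
50 25 0 A-B tip centre [ 32. -89.  27.]
50 25 -20 A-B tip centre [ -1. -94.  27.]
50 25 -40 A-B tip centre [-33. -88.  27.]
60 40 20 A-B tip centre [ 77. -52.  31.]
60 40 0 A-B tip centre [ 55. -75.  31.]
60 40 -20 A-B tip centre [ 26. -89.  31.]
60 40 -40 A-B tip centre [ -6. -93.  31.]
```

```bash
cat > srch.py <<'E'
from geo import *
import itertools
for al in (45,55):
  for be in (20,30,40):
    for ps in (20,10,0,-20,-30,-40,-50):
      M=rot(al,be,ps); b=M@[49,0,6]; low=(FB@M.T)[:,2].min()
      out=[]
      for dx in np.arange(-60,30,3):
        # B tip centre at x=dx-ish
        t=np.array([0,75,0])-b; t[0]+=dx; t[2]=(11 if dx<-40 else 7)-low
        A=FA@M.T+t; 
        if abs(A[FA[:,2]>0][:,1].mean())>40: continue
        la,wa=lid(A)
        if wa==['bar'] and la>.16:
          lb,_=lid(FB@M.T+t); lg,_=lid(BODY@M.T+t)
          if lb<la and lg<la: out.append((dx,round(la,2),round(potx(FB@M.T+t,x0=-200)),round(A[FA[:,2]>0][:,1].mean())))
      if out: print(al,be,ps,'first',out[0],'last',out[-1])
E
python3 srch.py
```

```text
45 20 10 first (np.int64(-60), np.float64(0.24), -20, -12) last (np.int64(-54), np.float64(0.28), -14, -12)
45 20 0 first (np.int64(-51), np.float64(0.18), -12, -17) last (np.int64(-36), np.float64(0.27), 2, -17)
45 20 -20 first (np.int64(-12), np.float64(0.19), 25, -19) last (np.int64(-3), np.float64(0.26), 34, -19)
45 30 0 first (np.int64(-60), np.float64(0.29), -20, -10) last (np.int64(-48), np.float64(0.37), -8, -10)
45 30 -20 first (np.int64(-36), np.float64(0.19), 2, -16) last (np.int64(-18), np.float64(0.33), 20, -16)
45 30 -30 first (np.int64(-18), np.float64(0.2), 19, -15) last (np.int64(0), np.float64(0.35), 37, -15)
45 30 -40 first (np.int64(-3), np.float64(0.19), 35, -11) last (np.int64(6), np.float64(0.27), 44, -11)
45 40 0 first (np.int64(-60), np.float64(0.42), -20, 0) last (np.int64(-57), np.float64(0.44), -17, 0)
45 40 -20 first (np.int64(-45), np.float64(0.33), -5, -10) last (np.int64(-27), np.float64(0.43), 12, -10)
45 40 -30 first (np.int64(-33), np.float64(0.23), 5, -12) last (np.int64(-12), np.float64(0.44), 26, -12)
45 40 -40 first (np.int64(-18), np.float64(0.
[... 525 characters left out ...]
.3), -19, -10) last (np.int64(-48), np.float64(0.41), -7, -10)
55 30 -20 first (np.int64(-36), np.float64(0.19), 2, -18) last (np.int64(-18), np.float64(0.37), 20, -18)
55 30 -30 first (np.int64(-21), np.float64(0.17), 17, -18) last (np.int64(-12), np.float64(0.27), 26, -18)
55 40 -20 first (np.int64(-57), np.float64(0.21), -17, -13) last (np.int64(-30), np.float64(0.45), 9, -13)
55 40 -30 first (np.int64(-39), np.float64(0.2), -1, -15) last (np.int64(-18), np.float64(0.42), 20, -15)
55 40 -40 first (np.int64(-24), np.float64(0.18), 14, -15) last (np.int64(-12), np.float64(0.33), 26, -15)
55 40 -50 first (np.int64(-9), np.float64(0.17), 29, -12) last (np.int64(-9), np.float64(0.17), 29, -12)
```

```bash
cat > traj.py <<'E'
from geo import *
al=45
def pose(al,be,ps,bx,by=75,zl=8):
    M=rot(al,be,ps); b=M@[49,0,6]; low=(FB@M.T)[:,2].min()
    t=np.array([bx,by,0])-b; t[2]=zl-low
    return M,t
if __name__=='__main__':
  for be in (30,36):
    for bx,zl in [(-95,11),(-88,11),(-75,9),(-60,8),(-45,8),(-30,8),(-15,8),(0,8),(5,8)]:
      for ps in range(35,-56,-5):
        M,t=pose(al,be,ps,bx,75,zl); A=FA@M.T+t; la,wa=lid(A)
        if wa==['bar'] and .2<la<.45:
            print(be,bx,ps,end=' '); report(M,t)
E
python3 traj.py
```

```text
30 -95 35 lidA 0.35 ['bar'] lidB 0.00 [] body 0.00 [] | A low [-27.  21.  46.] maxx -9 yc 16 | B low [-104.   71.   11.] maxx -86 y 60..87 | pot -46.0 potA -46.0 | body low 37 kerbB 15.0
30 -95 30 lidA 0.31 ['bar'] lidB 0.00 [] body 0.00 [] | A low [-32.  15.  46.] maxx -14 yc 10 | B low [-104.   71.   11.] maxx -86 y 60..88 | pot -46.0 potA -46.0 | body low 37 kerbB 15.0
30 -95 25 lidA 0.27 ['bar'] lidB 0.00 [] body 0.00 [] | A low [-37.  10.  46.] maxx -18 yc 6 | B low [-104.   72.   11.] maxx -86 y 60..88 | pot -46.0 potA -46.0 | body low 37 kerbB 16.0
30 -88 30 lidA 0.37 ['bar'] lidB 0.00 [] body 0.00 [] | A low [-25.  15.  46.] maxx -7 yc 10 | B low [-97.  71.  11.] maxx -79 y 60..88 | pot -46.0 potA -46.0 | body low 37 kerbB 12.0
30 -88 25 lidA 0.32 ['bar'] lidB 0.00 [] body 0.00 [] | A low [-30.  10.  46.] maxx -11 yc 6 | B low [-97.  72.  11.] maxx -79 y 60..88 | pot -46.0 potA -46.0 | body low 37 kerbB 12.0
30 -88 20 lidA 0.28 ['bar'] lidB 0.00 [] body 0.00 [] | A low [-36.   5.  46.] maxx -17 yc 1 | B low [-97.  73.  11.] maxx -79 y 61..88 | pot -46.0 potA -46.0 | body low 
[... 8567 characters left out ...]
.00 [] | A low [-41.   0.  49.] maxx -23 yc 6 | B low [-6. 82.  8.] maxx 12 y 68..86 | pot 39.4 potA -46.0 | body low 33 kerbB None
36 5 -40 lidA 0.39 ['bar'] lidB 0.25 ['skirt'] body 0.00 [] | A low [-22.  -6.  49.] maxx -4 yc -1 | B low [-2. 81.  8.] maxx 16 y 67..86 | pot 43.1 potA -46.0 | body low 33 kerbB None
36 5 -45 lidA 0.33 ['bar'] lidB 0.26 ['skirt'] body 0.64 ['skirt'] | A low [-29.  -3.  49.] maxx -11 yc 2 | B low [-2. 82.  8.] maxx 16 y 68..85 | pot 43.7 potA -46.0 | body low 33 kerbB None
36 5 -50 lidA 0.26 ['bar'] lidB 0.30 ['skirt'] body 0.66 ['skirt'] | A low [-36.   0.  49.] maxx -18 yc 6 | B low [-1. 82.  8.] maxx 17 y 68..86 | pot 44.4 potA -46.0 | body low 33 kerbB None
```

```bash
cat > go.py <<'E'
import sys
from geo import *; from traj import pose
from cell import readout
def cur():
    S=readout.state(); o=S['orientation']; return S,Ro.from_quat([o[1],o[2],o[3],o[0]]).as_matrix(),np.array(S['tcp_pos'])
def delta(M,t,dz=0,back=0):
    S,R,p=cur(); Mw,tw=s2w(M,t); tw=tw+[0,0,dz]-back*Mw[:,2]
    d=R.T@(tw-p)/10; rv=np.degrees(Ro.from_matrix(R.T@Mw).as_rotvec())
    print('t %.2f'%S['t'],'travel',d.round(2).tolist(),'turn',rv.round(1).tolist(),'|turn| %.0f |d| %.0f mm'%(np.linalg.norm(rv),10*np.linalg.norm(d)),'world tgt',tw.round())
def where():
    S,R,p=cur(); M,t=w2s(R,p); z=M[:,2]; al=np.degrees(np.arcsin(-z[2])); ps=np.degrees(np.arctan2(z[1],z[0]))
    M0=rot(al,0,ps); be=np.degrees(np.arctan2(-M[:,0]@np.cross(M0[:,2],-M0[:,0])*-1, M[:,0]@M0[:,0])); 
    b=t+M@[49,0,6]; print('t %.2f al %.1f be %.1f ps %.1f bx %.1f by %.1f'%(S['t'],al,be,ps,b[0],b[1]),'force',np.round(S['contact_force'],1),'gap',round(S['finger_gap'],1),'q',np.round(S['q'],2)); report(M,t,px0=-100)
if __name__=='__main__':
    a=[float(v) for v in sys.argv[1:]]
    if not a: where()
    else:
        M,t=pose(*a[:6]); delta(M,t,*(a[6:])); report(M,t,px0=-100)
E
python3 - <<'E'
from geo import *; from traj import pose
for be in (-6,0,4):
  for ps in (38,44,50):
    for bx in (-95,-102):
      M,t=pose(45,be,ps,bx,82,8 if be>=0 else 8-be*1.3); print(be,ps,bx,end=' '); report(M,t,-46)
for p in [(45,34,-38,4,75,8),(45,36,15,-85,75,11),(45,36,0,-60,75,8),(45,34,-20,-30,75,8)]:
    M,t=pose(*p); B=FB@M.T+t; z=B[:,2]; r=24+8*(z-3)/33; m=(z>3)&(z<36)&(abs(B[:,1]-75)<r); v=np.where(m,B[:,0]+np.sqrt(np.maximum(0,r**2-(B[:,1]-75)**2)),-999); print(p,B[v.argmax()].round(1),v.max().round(1))
E
python3 go.py
```

```text
-6 38 -95 lidA 0.00 [] lidB 0.00 [] body 0.00 [] | A low [-43. -10.   9.] maxx -29 yc -10 | B low [-97.  72.  16.] maxx -84 y 69..92 | pot -46.0 potA -46.0 | body low 33 kerbB 18.0
-6 38 -102 lidA 0.00 [] lidB 0.00 [] body 0.00 [] | A low [-50. -10.   9.] maxx -36 yc -10 | B low [-104.   72.   16.] maxx -91 y 69..92 | pot -46.0 potA -46.0 | body low 33 kerbB 26.0
-6 44 -95 lidA 0.00 [] lidB 0.00 [] body 0.00 [] | A low [-34.  -4.   9.] maxx -21 yc -5 | B low [-96.  71.  16.] maxx -84 y 68..93 | pot -46.0 potA -46.0 | body low 33 kerbB 17.0
-6 44 -102 lidA 0.00 [] lidB 0.00 [] body 0.00 [] | A low [-41.  -4.   9.] maxx -28 yc -5 | B low [-103.   71.   16.] maxx -91 y 68..93 | pot -46.0 potA -46.0 | body low 33 kerbB 25.0
-6 50 -95 lidA 0.03 ['bar'] lidB 0.00 [] body 0.20 ['bar'] | A low [-25.   3.   9.] maxx -13 yc 1 | B low [-95.  71.  16.] maxx -83 y 68..93 | pot -46.0 potA -46.0 | body low 33 kerbB 16.0
-6 50 -102 lidA 0.00 [] lidB 0.00 [] body 0.00 [] | A low [-32.   3.   9.] maxx -20 yc 1 | B low [-102.   71.   16.] maxx -90 y 68..93 | pot -46.0 potA -46.0 | body low 33 kerbB 24.
[... 2017 characters left out ...]
B 9.0
4 50 -102 lidA 0.07 ['bar'] lidB 0.00 [] body 0.27 ['bar'] | A low [-35.  21.  13.] maxx -13 yc 10 | B low [-113.   80.    8.] maxx -91 y 68..93 | pot -46.0 potA -46.0 | body low 32 kerbB 16.0
(45, 34, -38, 4, 75, 8) [13.3 77.8 23.2] 42.1
(45, 36, 15, -85, 75, 11) [-75.7  77.5  30.2] -45.2
(45, 36, 0, -60, 75, 8) [-50.4  75.   27.2] -20.5
(45, 34, -20, -30, 75, 8) [-21.1  71.3  27.2] 8.5
t 1.90 al 90.0 be -77.8 ps 41.6 bx -169.1 by 610.3 force [0.6 0.2 0.5] gap 85.6 q [ 0.97  0.31  0.05  1.3  -0.    1.43]
lidA 0.00 [] lidB 0.00 [] body 0.00 [] | A low [-241.  531.  244.] maxx -213 yc 531 | B low [-183.  610.  244.] maxx -155 y 597..623 | pot -100.0 potA -100.0 | body low 292 kerbB None
```

```bash
python3 - <<'E'
from geo import *; from traj import pose
for p in [(45,0,42,-120,80,10),(45,0,42,-95,80,10),(45,4,42,-95,80,10),(45,8,38,-95,79,10),(45,16,32,-95,78,10),(45,24,26,-95,77,11),(45,32,22,-95,76,11),(45,36,19,-92,75,11)]:
    print(p,end=' '); M,t=pose(*p); report(M,t,-46)
E
python3 go.py 45 0 42 -140 80 10 60
```

```text
(45, 0, 42, -120, 80, 10) lidA 0.00 [] lidB 0.00 [] body 0.00 [] | A low [-55.  -4.  10.] maxx -43 yc -4 | B low [-120.   69.   10.] maxx -109 y 66..91 | pot -46.0 potA -46.0 | body low 33 kerbB None
(45, 0, 42, -95, 80, 10) lidA 0.00 [] lidB 0.00 [] body 0.00 [] | A low [-30.  -4.  10.] maxx -18 yc -4 | B low [-95.  69.  10.] maxx -84 y 66..91 | pot -46.0 potA -46.0 | body low 33 kerbB 10.0
(45, 4, 42, -95, 80, 10) lidA 0.05 ['bar'] lidB 0.00 [] body 0.00 [] | A low [-37.  10.  15.] maxx -15 yc -1 | B low [-106.   80.   10.] maxx -84 y 66..91 | pot -46.0 potA -46.0 | body low 34 kerbB 11.0
(45, 8, 38, -95, 79, 10) lidA 0.07 ['bar'] lidB 0.00 [] body 0.00 [] | A low [-38.   8.  20.] maxx -17 yc -2 | B low [-106.   79.   10.] maxx -84 y 65..91 | pot -46.0 potA -46.0 | body low 35 kerbB 11.0
(45, 16, 32, -95, 78, 10) lidA 0.14 ['bar'] lidB 0.00 [] body 0.00 [] | A low [-39.   7.  29.] maxx -19 yc -1 | B low [-105.   77.   10.] maxx -85 y 64..90 | pot -46.0 potA -46.0 | body low 37 kerbB 13.0
(45, 24, 26, -95, 77, 11) lidA 0.20 ['bar'] lidB 0.00 [] body 0.00 [] | A low [-40.   7.  39.] maxx -21 yc 1 | B low [-105.   75.   11.] maxx -85 y 63..90 | pot -46.0 potA -46.0 | body low 38 kerbB 15.0
(45, 32, 22, -95, 76, 11) lidA 0.27 ['bar'] lidB 0.00 [] body 0.00 [] | A low [-39.  10.  48.] maxx -21 yc 6 | B low [-104.   73.   11.] maxx -86 y 61..89 | pot -46.0 potA -46.0 | body low 37 kerbB 16.0
(45, 36, 19, -92, 75, 11) lidA 0.31 ['bar'] lidB 0.00 [] body 0.00 [] | A low [-37.  10.  52.] maxx -19 yc 8 | B low [-101.   72.   11.] maxx -83 y 60..88 | pot -46.0 potA -46.0 | body low 36 kerbB 15.0
t 1.90 travel [-37.56, 38.41, 16.83] turn [-37.6, 30.6, -73.9] |turn| 88 |d| 563 mm world tgt [433.   7.  82.]
lidA 0.00 [] lidB 0.00 [] body 0.00 [] | A low [-75.  -4.  10.] maxx -63 yc -4 | B low [-140.   69.   10.] maxx -129 y 66..91 | pot -99.7 potA -100.0 | body low 33 kerbB None
```

```bash
python3 go.py 45 0 42 -140 80 10 140 | head -1
```

```text
t 1.90 travel [-37.56, 38.41, 8.83] turn [-37.6, 30.6, -73.9] |turn| 88 |d| 544 mm world tgt [433.   7. 162.]
```

```bash
python3 -m pendant '[{"jaw":0,"travel":[-4,4.1,0.5],"turn":[-4,3.3,-8]},{"jaw":0,"travel":[-8,8.2,1],"turn":[-8,6.6,-16]},{"jaw":0,"travel":[-12,12.3,1.5],"turn":[-12,10,-24]},{"jaw":0,"travel":[-16,16.4,2],"turn":[-16,13,-32]},{"jaw":0,"travel":[-20,20.5,2.5],"turn":[-20,16.3,-40]}]'; python3 go.py 45 0 42 -140 80 10 140 | head -1; python3 go.py|head -1
```

```text
t: 2.52
tcp_pos: [347.5, 253.9, 226.6]
orientation: [0.067, 0.611, 0.763, 0.2]
contact_force: [1.3, -0.9, 0.1]
finger_gap: 85.3
t 2.52 travel [-26.68, 0.92, 3.35] turn [-18.5, 14.5, -35.5] |turn| 43 |d| 269 mm world tgt [433.   7. 162.]
t 2.52 al 65.7 be -20.0 ps 23.0 bx -154.3 by 347.8 force [ 1.3 -0.9  0.1] gap 85.3 q [ 0.4  -0.29 -0.72  0.73  0.07  0.19]
```

```bash
python3 -m pendant '[{"jaw":0,"travel":[-5.4,0.2,0.7],"turn":[-3.7,2.9,-7.1]},{"jaw":0,"travel":[-10.7,0.4,1.3],"turn":[-7.4,5.8,-14.2]},{"jaw":0,"travel":[-16,0.6,2],"turn":[-11,8.7,-21.3]},{"jaw":0,"travel":[-21.4,0.8,2.7],"turn":[-14.8,11.6,-28.4]},{"jaw":0,"travel":[-26.7,0.9,3.4],"turn":[-18.5,14.5,-35.5]}]'; python3 go.py 45 0 42 -140 80 10 60 | head -1; python3 go.py|head -1
```

```text
t: 3.15
tcp_pos: [412.9, 67.8, 174.6]
orientation: [0.104, 0.373, 0.863, 0.324]
contact_force: [0.4, -0.1, 0.2]
finger_gap: 84.8
t 3.15 travel [-6.3, -7.86, 5.02] turn [-5.1, 2.2, -7.8] |turn| 10 |d| 112 mm world tgt [433.   7.  82.]
t 3.15 al 50.2 be -5.6 ps 39.1 bx -144.6 by 146.6 force [ 0.4 -0.1  0.2] gap 84.8 q [-0.49 -0.17 -0.85  0.7   0.67 -1.18]
```

```bash
python3 -m pendant '[{"jaw":0,"travel":[0,0,0],"turn":[0,0,0]},{"jaw":0,"travel":[0,0,0],"turn":[0,0,0]}]'; python3 go.py 45 0 42 -130 80 10 40 | head -1; python3 go.py|head -1
```

```text
t: 3.4
tcp_pos: [412.3, 69.3, 173.9]
orientation: [0.101, 0.376, 0.862, 0.323]
contact_force: [0.0, 1.2, -0.2]
finger_gap: 85.4
t 3.40 travel [-7.21, -8.4, 6.97] turn [-5.3, 2.1, -8.1] |turn| 10 |d| 131 mm world tgt [443.   9.  62.]
t 3.40 al 50.4 be -6.1 ps 39.3 bx -144.8 by 148.3 force [ 0.   1.2 -0.2] gap 85.4 q [-0.49 -0.17 -0.85  0.7   0.67 -1.17]
```

```bash
python3 -m pendant '[{"jaw":0,"travel":[-2.4,-2.8,2.3],"turn":[-1.8,0.7,-2.7]},{"jaw":0,"travel":[-4.8,-5.6,4.6],"turn":[-3.6,1.4,-5.4]},{"jaw":0,"travel":[-7.2,-8.4,7],"turn":[-5.3,2.1,-8.1]},{"jaw":0,"travel":[-7.2,-8.4,7],"turn":[-5.3,2.1,-8.1]},{"jaw":0,"travel":[-7.2,-8.4,7],"turn":[-5.3,2.1,-8.1]}]'; python3 go.py 45 0 42 -120 80 10 | head -1; python3 go.py
cat > shot.py <<'E'
import sys
from h import *
k=sys.argv[1]; ims=[]
for n in ['top','side']:
    s=vision.snapshot(n); o=px(s,[520,10,30]); u,v=int(o[0]),int(o[1]); c=s['img'][max(0,v-55):v+55,u-72:u+72,::-1]
    ims.append(cv2.resize(c,None,fx=2.75,fy=2.75,interpolation=cv2.INTER_CUBIC))
cv2.imwrite(f'pics/{k}.png',np.hstack(ims))
E
python3 shot.py s1
```

```text
t: 4.03
tcp_pos: [443.0, 10.6, 62.9]
orientation: [0.125, 0.301, 0.873, 0.362]
contact_force: [0.1, -0.7, 0.2]
finger_gap: 85.3
t 4.03 travel [-0.77, -2.49, 3.29] turn [0.1, -0.1, 0.1] |turn| 0 |d| 42 mm world tgt [453.  10.  22.]
t 4.03 al 44.9 be 0.0 ps 42.1 bx -129.5 by 81.8 force [ 0.1 -0.7  0.2] gap 85.3 q [-0.66  0.2  -0.89  0.47  0.79 -1.56]
lidA 0.00 [] lidB 0.00 [] body 0.00 [] | A low [-75.  10.  51.] maxx -53 yc -2 | B low [-141.   83.   51.] maxx -118 y 68..93 | pot -100.0 potA -100.0 | body low 74 kerbB None
```

View pics/s1.png

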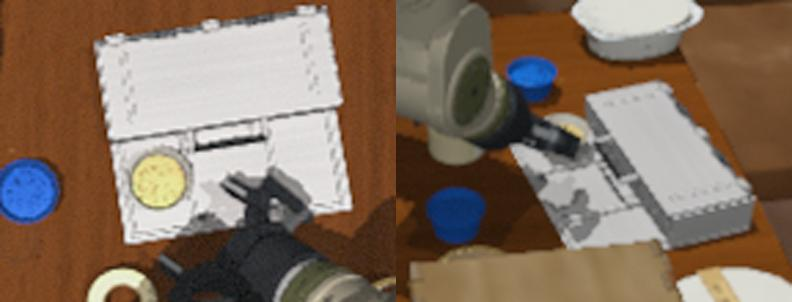

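```bash
python3 go.py 45 0 42 -112 80 10; python3 - <<'E'
from geo import *; from traj import pose
for p in [(45,0,42,-112,80,10),(45,36,20,-92,75,11),(45,36,0,-60,75,8),(45,36,-20,-30,75,8),(45,36,-30,-15,75,8),(45,34,-38,4,75,8)]:
    M,t=pose(*p); G=np.vstack([BODY,FB,box(-60,60,-60,60,-300,-130,10)])@M.T+t
    for nm,c,r in [('roll',(-162,124),36),('blue',(-203,-14),36),('blueL',(-34,203),36),('tape',(-220,-140),46)]:
        m=np.hypot(G[:,0]-c[0],G[:,1]-c[1])<r+5; print(p,nm,G[m,2].min().round() if m.any() else '-',end=' ')
    print()
E
```

```text
t 4.12 travel [-1.21, -2.13, 3.79] turn [0.1, 0.1, 0.3] |turn| 0 |d| 45 mm world tgt [460.  12.  22.]
lidA 0.00 [] lidB 0.00 [] body 0.00 [] | A low [-47.  -4.  10.] maxx -35 yc -4 | B low [-112.   69.   10.] maxx -101 y 66..91 | pot -71.7 potA -100.0 | body low 33 kerbB None
(45, 0, 42, -112, 80, 10) roll - (45, 0, 42, -112, 80, 10) blue 54.0 (45, 0, 42, -112, 80, 10) blueL - (45, 0, 42, -112, 80, 10) tape 112.0 
(45, 36, 20, -92, 75, 11) roll 141.0 (45, 36, 20, -92, 75, 11) blue 78.0 (45, 36, 20, -92, 75, 11) blueL - (45, 36, 20, -92, 75, 11) tape 201.0 
(45, 36, 0, -60, 75, 8) roll 112.0 (45, 36, 0, -60, 75, 8) blue 90.0 (45, 36, 0, -60, 75, 8) blueL - (45, 36, 0, -60, 75, 8) tape - 
(45, 36, -20, -30, 75, 8) roll 75.0 (45, 36, -20, -30, 75, 8) blue 134.0 (45, 36, -20, -30, 75, 8) blueL - (45, 36, -20, -30, 75, 8) tape - 
(45, 36, -30, -15, 75, 8) roll 75.0 (45, 36, -30, -15, 75, 8) blue - (45, 36, -30, -15, 75, 8) blueL - (45, 36, -30, -15, 75, 8) tape - 
(45, 34, -38, 4, 75, 8) roll 82.0 (45, 34, -38, 4, 75, 8) blue - (45, 34, -38, 4, 75, 8) blueL 171.0 (45, 34, -38, 4, 75, 8) tape -
```

```bash
python3 -m pendant '[{"jaw":0,"travel":[-0.6,-1.1,1.9],"turn":[0,0,0]},{"jaw":0,"travel":[-1,-1.8,3.1],"turn":[0,0,0]},{"jaw":0,"travel":[-1.2,-2.1,3.8],"turn":[0,0,0]},{"jaw":0,"travel":[-1.2,-2.1,3.8],"turn":[0,0,0]}]'; python3 go.py; python3 go.py 45 0 42 -96 80 10; python3 shot.py s2
```

```text
t: 4.62
tcp_pos: [460.5, 11.4, 21.3]
orientation: [0.127, 0.301, 0.873, 0.362]
contact_force: [-0.2, -0.1, -0.9]
finger_gap: 85.5
t 4.62 al 44.9 be 0.3 ps 41.9 bx -112.1 by 79.6 force [-0.2 -0.1 -0.9] gap 85.5 q [-0.63  0.31 -0.91  0.3   0.79 -1.51]
lidA 0.00 [] lidB 0.00 [] body 0.00 [] | A low [-57.   8.   9.] maxx -35 yc -4 | B low [-123.   80.    9.] maxx -101 y 66..91 | pot -71.9 potA -100.0 | body low 32 kerbB None
t 4.62 travel [-1.04, 0.91, 0.81] turn [0.1, 0.0, 0.2] |turn| 0 |d| 16 mm world tgt [476.  14.  22.]
lidA 0.00 [] lidB 0.00 [] body 0.00 [] | A low [-31.  -4.  10.] maxx -19 yc -4 | B low [-96.  69.  10.] maxx -85 y 66..91 | pot -55.7 potA -100.0 | body low 33 kerbB 11.0
```

View pics/s2.png

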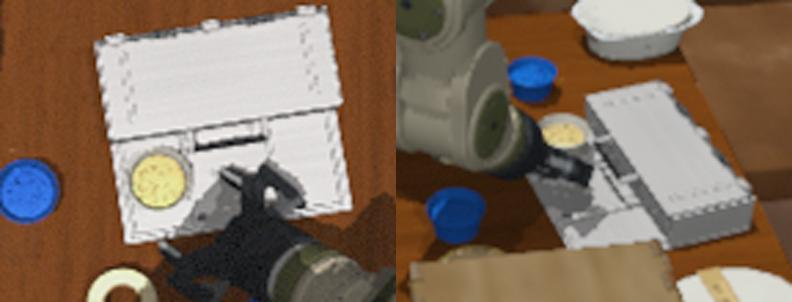

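```bash
cat > ov.py <<'E'
import sys
from h import *; from geo import *
from go import cur
k=sys.argv[1]; ims=[]; S,R,p=cur()
for n in ['top','side']:
    s=vision.snapshot(n); f=5.5; o=px(s,[500,10,30]); u0,v0=int(o[0])-36,int(o[1])-40
    im=cv2.resize(s['img'][v0:v0+80,u0:u0+72,::-1],None,fx=f,fy=f,interpolation=cv2.INTER_CUBIC)
    def q(P): a=px(s,P); return (int((a[0]-u0+.5)*f),int((a[1]-v0+.5)*f))
    for x0,x1,col in [(-57,-41,(0,0,255)),(41,57,(255,0,0))]:
        c=[[x,y,z] for x in (x0,x1) for y in (-11,11) for z in (-42,6)]
        w_=[q(p+R@np.array(a)) for a in c]
        for i in range(8):
            for j in range(i):
                if sum(a!=b for a,b in zip(c[i],c[j]))==1: cv2.line(im,w_[i],w_[j],col,1)
    g=lambda x,y,z:q(ST+ZS@np.array([x,y,z]))
    cv2.line(im,g(-21,-37,40),g(-21,37,40),(0,200,0),1); cv2.line(im,g(0,-113,49),g(0,113,49),(0,200,200),1)
    cv2.polylines(im,[np.array([g(-46+32*np.cos(a),75+32*np.sin(a),36) for a in np.linspace(0,6.28,30)])],True,(255,0,255),1)
    ims.append(im)
cv2.imwrite(f'pics/{k}.png',np.hstack(ims))
E
python3 ov.py o1
```

```text
(no output)
```

View pics/o1.png

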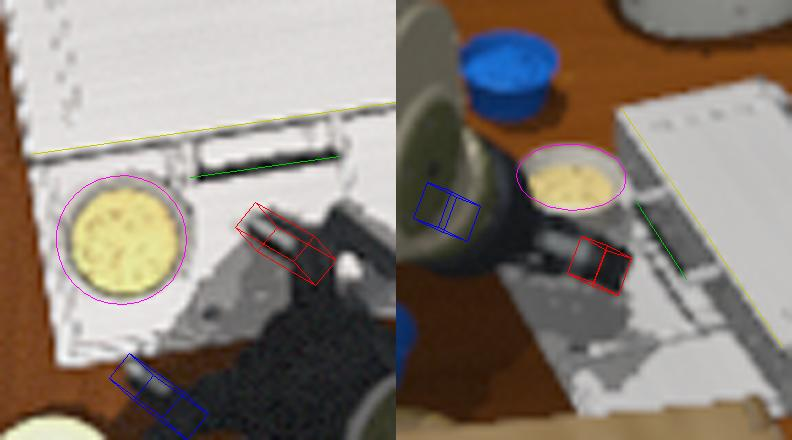

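```bash
sed -i 's/^FA=.*/FA=box(-55,-41,-10,10,-42,3); FB=box(41,55,-10,10,-42,3)/' geo.py; python3 - <<'E'
from geo import *; from traj import pose
for p in [(45,0,44,-93,80,9),(45,4,44,-93,80,10),(45,8,42,-93,79,10),(45,16,36,-93,78,10),(45,24,30,-93,77,10),(45,32,26,-93,76,10),(45,36,23,-93,75,10),(45,36,18,-84,75,10)]:
    print(p,end=' '); M,t=pose(*p); report(M,t,-46)
E
python3 go.py 45 0 44 -93 80 8
```

```text
(45, 0, 44, -93, 80, 9) lidA 0.00 [] lidB 0.00 [] body 0.00 [] | A low [-27.  -1.   9.] maxx -17 yc -2 | B low [-94.  68.   9.] maxx -84 y 66..88 | pot -46.0 potA -46.0 | body low 30 kerbB 9.0
(45, 4, 44, -93, 80, 10) lidA 0.05 ['bar'] lidB 0.00 [] body 0.25 ['bar'] | A low [-34.  12.  15.] maxx -14 yc 1 | B low [-103.   77.   10.] maxx -84 y 66..88 | pot -46.0 potA -46.0 | body low 31 kerbB 11.0
(45, 8, 42, -93, 79, 10) lidA 0.10 ['bar'] lidB 0.00 [] body 0.29 ['bar'] | A low [-33.  12.  19.] maxx -14 yc 2 | B low [-103.   76.   10.] maxx -84 y 65..87 | pot -46.0 potA -46.0 | body low 32 kerbB 11.0
(45, 16, 36, -93, 78, 10) lidA 0.15 ['bar'] lidB 0.00 [] body 0.00 [] | A low [-34.  11.  29.] maxx -16 yc 3 | B low [-103.   75.   10.] maxx -85 y 64..87 | pot -46.0 potA -46.0 | body low 34 kerbB 12.0
(45, 24, 30, -93, 77, 10) lidA 0.20 ['bar'] lidB 0.00 [] body 0.00 [] | A low [-35.  11.  38.] maxx -18 yc 5 | B low [-103.   73.   10.] maxx -86 y 63..87 | pot -46.0 potA -46.0 | body low 34 kerbB 13.0
(45, 32, 26, -93, 76, 10) lidA 0.26 ['bar'] lidB 0.00 [] body 0.00 [] | A low [-34.  14.  46.] maxx -18 yc 10 | B low [-102.   71.   10.] maxx -86 y 62..86 | pot -46.0 potA -46.0 | body low 33 kerbB 14.0
(45, 36, 23, -93, 75, 10) lidA 0.28 ['bar'] lidB 0.00 [] body 0.00 [] | A low [-35.  14.  50.] maxx -19 yc 11 | B low [-102.   70.   10.] maxx -86 y 61..85 | pot -46.0 potA -46.0 | body low 32 kerbB 14.0
(45, 36, 18, -84, 75, 10) lidA 0.31 ['bar'] lidB 0.00 [] body 0.00 [] | A low [-32.   9.  50.] maxx -15 yc 7 | B low [-94.  71.  10.] maxx -77 y 61..86 | pot -46.0 potA -46.0 | body low 32 kerbB 10.0
t 4.83 travel [-1.23, 0.9, 1.44] turn [0.1, 1.5, -1.3] |turn| 2 |d| 21 mm world tgt [480.  16.  17.]
lidA 0.00 [] lidB 0.00 [] body 0.00 [] | A low [-27.  -1.   8.] maxx -17 yc -2 | B low [-94.  68.   8.] maxx -84 y 66..88 | pot -55.4 potA -100.0 | body low 29 kerbB 8.0
```

```bash
python3 go.py 45 0 42 -92 80 10;  python3 -m pendant '[{"jaw":0,"travel":[-0.6,0.6,0.5],"turn":[0,0,0]},{"jaw":0,"travel":[-1.3,1.1,1.1],"turn":[0,0,0]},{"jaw":0,"travel":[-1.3,1.1,1.1],"turn":[0,0,0]}]' ; python3 go.py; python3 ov.py o2
```

```text
t 4.83 travel [-1.29, 0.97, 1.23] turn [0.1, 0.0, 0.1] |turn| 0 |d| 20 mm world tgt [480.  15.  19.]
lidA 0.00 [] lidB 0.00 [] body 0.00 [] | A low [-29.  -3.  10.] maxx -19 yc -4 | B low [-93.  68.  10.] maxx -83 y 67..88 | pot -53.9 potA -100.0 | body low 31 kerbB 10.0
t: 5.2
tcp_pos: [481.2, 15.0, 20.5]
orientation: [0.126, 0.301, 0.873, 0.362]
contact_force: [-0.1, 0.2, -0.3]
finger_gap: 85.4
t 5.20 al 44.9 be 0.2 ps 42.0 bx -91.0 by 79.7 force [-0.1  0.2 -0.3] gap 85.4 q [-0.59  0.33 -0.88  0.27  0.78 -1.46]
lidA 0.00 [] lidB 0.00 [] body 0.00 [] | A low [-37.   7.  11.] maxx -18 yc -4 | B low [-102.   78.   11.] maxx -82 y 66..87 | pot -52.7 potA -100.0 | body low 32 kerbB 11.0
```

View pics/o2.png

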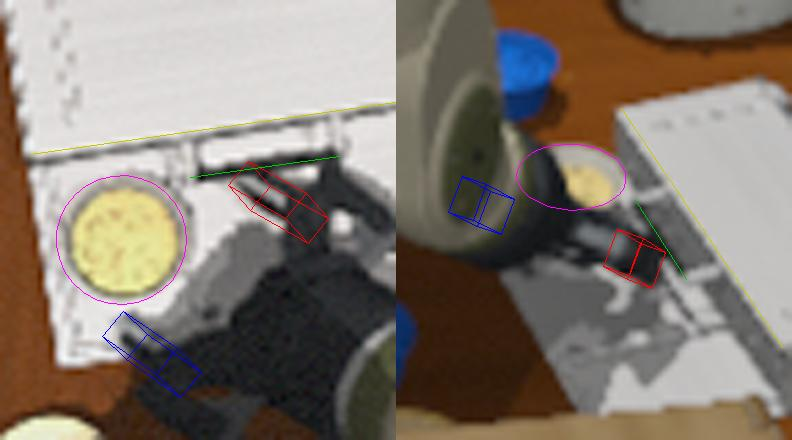

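```bash
python3 - <<'E'
from geo import *; from traj import pose
for p in [(45,0,42,-91,66,10),(45,0,42,-86,64,10),(45,0,42,-84,62,10),(45,0,40,-82,64,10),(45,0,38,-80,64,10),(45,8,38,-82,64,10),(45,16,34,-84,66,10),(45,24,30,-86,68,10),(45,32,26,-88,70,10),(45,36,23,-90,72,10)]:
    print(p,end=' '); M,t=pose(*p); report(M,t,-46)
    g=BODY[(BODY[:,0]<-42)]@M.T+t; m=(g[:,0]>-45); print('   link fwd', g[g[:,0].argmax()].round(), 'left at fwd', g[m].max(0).round() if m.any() else '')
E
```

```text
(45, 0, 42, -91, 66, 10) lidA 0.00 [] lidB 0.00 [] body 0.00 [] | A low [-28. -17.  10.] maxx -18 yc -18 | B low [-92.  54.  10.] maxx -82 y 53..74 | pot -46.0 potA -46.0 | body low 31 kerbB 10.0
   link fwd [-26. -43.  58.] left at fwd [-26. -23.  71.]
(45, 0, 42, -86, 64, 10) lidA 0.02 ['bar'] lidB 0.00 [] body 0.00 [] | A low [-23. -19.  10.] maxx -13 yc -20 | B low [-87.  52.  10.] maxx -77 y 51..72 | pot -46.0 potA -46.0 | body low 31 kerbB 10.0
   link fwd [-21. -45.  58.] left at fwd [-21. -22.  71.]
(45, 0, 42, -84, 62, 10) lidA 0.04 ['bar'] lidB 0.00 [] body 0.00 [] | A low [-21. -21.  10.] maxx -11 yc -22 | B low [-85.  50.  10.] maxx -75 y 49..70 | pot -46.0 potA -46.0 | body low 31 kerbB 10.0
   link fwd [-19. -47.  58.] left at fwd [-19. -24.  71.]
(45, 0, 40, -82, 64, 10) lidA 0.03 ['bar'] lidB 0.00 [] body 0.00 [] | A low [-22. -22.  10.] maxx -11 yc -22 | B low [-84.  52.  10.] maxx -73 y 51..72 | pot -46.0 potA -46.0 | body low 31 kerbB 10.0
   link fwd [-21. -47.  58.] left at fwd [-21. -24.  71.]
(45, 0, 38, -80, 64, 10) lidA 0.01 ['bar'] lidB 0.00 [] body 0.00 [] 
[... 793 characters left out ...]
low [-28.   2.  38.] maxx -11 yc -4 | B low [-96.  64.  10.] maxx -79 y 54..78 | pot -46.0 potA -46.0 | body low 34 kerbB 10.0
   link fwd [-23. -20.  94.] left at fwd [-23.  -1. 107.]
(45, 32, 26, -88, 70, 10) lidA 0.30 ['bar'] lidB 0.00 [] body 0.00 [] | A low [-29.   8.  46.] maxx -13 yc 4 | B low [-97.  65.  10.] maxx -81 y 56..80 | pot -46.0 potA -46.0 | body low 33 kerbB 11.0
   link fwd [-27.  -9. 104.] left at fwd [-27.   4. 117.]
(45, 36, 23, -90, 72, 10) lidA 0.30 ['bar'] lidB 0.00 [] body 0.00 [] | A low [-32.  11.  50.] maxx -16 yc 8 | B low [-99.  67.  10.] maxx -83 y 58..82 | pot -46.0 potA -46.0 | body low 32 kerbB 12.0
   link fwd [-31.  -4. 109.] left at fwd [-31.   7. 122.]
```

```bash
python3 go.py 45 0 41 -86 66 10
```

```text
t 5.30 travel [-1.46, -0.49, -0.35] turn [0.1, -0.7, 0.8] |turn| 1 |d| 16 mm world tgt [488.   2.  19.]
lidA 0.00 [] lidB 0.00 [] body 0.00 [] | A low [-25. -19.  10.] maxx -14 yc -19 | B low [-88.  54.  10.] maxx -77 y 53..74 | pot -50.4 potA -100.0 | body low 31 kerbB 10.0
```

```bash
python3 -m pendant '[{"jaw":0,"travel":[-0.7,-0.5,-0.5],"turn":[0,0,0]},{"jaw":0,"travel":[-1.4,-0.5,-0.4],"turn":[0,-0.7,0.8]},{"jaw":0,"travel":[-1.4,-0.5,-0.4],"turn":[0,-0.7,0.8]}]' ; python3 go.py; python3 go.py 45 8 39 -86 67 10; python3 ov.py o3
```

```text
t: 5.68
tcp_pos: [487.7, 0.7, 19.7]
orientation: [0.129, 0.311, 0.87, 0.361]
contact_force: [0.1, -0.3, -0.4]
finger_gap: 85.3
t 5.67 al 44.9 be 0.1 ps 40.9 bx -86.2 by 65.1 force [ 0.1 -0.3 -0.4] gap 85.3 q [-0.61  0.34 -0.86  0.28  0.78 -1.46]
lidA 0.00 [] lidB 0.00 [] body 0.00 [] | A low [-34.  -9.  11.] maxx -14 yc -20 | B low [-97.  64.  10.] maxx -77 y 52..73 | pot -50.9 potA -100.0 | body low 31 kerbB 10.0
t 5.67 travel [0.18, 0.67, -0.02] turn [0.2, -1.3, -6.6] |turn| 7 |d| 7 mm world tgt [489.   5.  25.]
lidA 0.13 ['bar'] lidB 0.00 [] body 0.30 ['bar', 'arm'] | A low [-29.  -4.  19.] maxx -10 yc -13 | B low [-96.  64.  10.] maxx -77 y 53..75 | pot -49.6 potA -100.0 | body low 32 kerbB 10.0
```

View pics/o3.png

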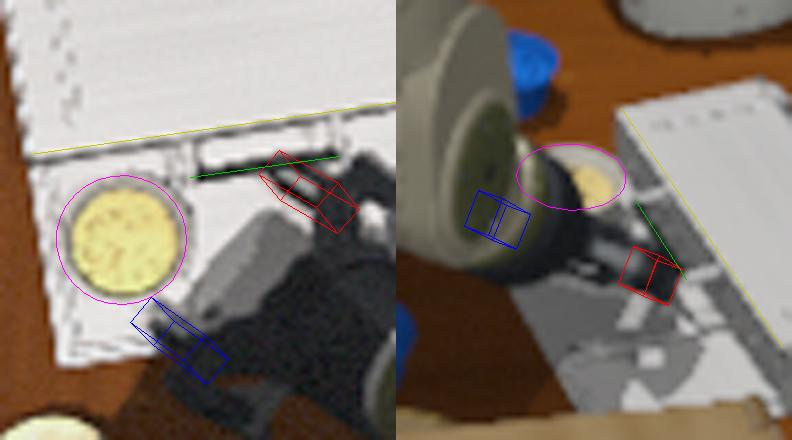

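```bash
python3 - <<'E'
from geo import *; from traj import pose
for p in [(45,4,39,-84,66,10),(45,8,38,-84,67,10),(45,12,36,-84,68,10),(45,16,34,-85,69,10),(45,24,30,-86,71,10),(45,32,26,-88,73,10),(45,36,22,-89,74,10),(45,36,18,-84,74,10)]:
    M,t=pose(*p); la,w=lid(FA@M.T+t); print(p,round(la,2),w,'body',[pen(BODY@M.T+t,la+d) for d in(0,.04)], 'Ayc',(FA@M.T+t)[:,1].mean().round(), 'pot',potx(FB@M.T+t,x0=-99).round())
E
python3 go.py 45 6 38 -84 66 10|head -1
```

```text
(45, 4, 39, -84, 66, 10) 0.07 ['bar'] body [[np.int64(0), np.int64(0), np.int64(0), np.int64(0)], [np.int64(0), np.int64(0), np.int64(0), np.int64(0)]] Ayc -18.0 pot -48.0
(45, 8, 38, -84, 67, 10) 0.13 ['bar'] body [[np.int64(0), np.int64(0), np.int64(0), np.int64(0)], [np.int64(0), np.int64(0), np.int64(0), np.int64(0)]] Ayc -14.0 pot -48.0
(45, 12, 36, -84, 68, 10) 0.18 ['bar'] body [[np.int64(0), np.int64(0), np.int64(0), np.int64(0)], [np.int64(0), np.int64(0), np.int64(0), np.int64(0)]] Ayc -11.0 pot -47.0
(45, 16, 34, -85, 69, 10) 0.2 ['bar'] body [[np.int64(0), np.int64(0), np.int64(0), np.int64(0)], [np.int64(0), np.int64(0), np.int64(0), np.int64(0)]] Ayc -8.0 pot -48.0
(45, 24, 30, -86, 71, 10) 0.26 ['bar'] body [[np.int64(0), np.int64(0), np.int64(0), np.int64(0)], [np.int64(0), np.int64(0), np.int64(0), np.int64(0)]] Ayc -1.0 pot -49.0
(45, 32, 26, -88, 73, 10) 0.3 ['bar'] body [[np.int64(0), np.int64(0), np.int64(0), np.int64(0)], [np.int64(0), np.int64(0), np.int64(0), np.int64(0)]] Ayc 7.0 pot -51.0
(45, 36, 22, -89, 74, 10) 0.3 ['bar'] body [[np.int64(0), np.int64(0), np.int64(0), np.int64(0)], [np.int64(0), np.int64(0), np.int64(0), np.int64(0)]] Ayc 10.0 pot -52.0
(45, 36, 18, -84, 74, 10) 0.31 ['bar'] body [[np.int64(0), np.int64(0), np.int64(0), np.int64(0)], [np.int64(0), np.int64(0), np.int64(0), np.int64(0)]] Ayc 6.0 pot -47.0
t 5.78 travel [-0.14, 0.49, -0.02] turn [0.2, -2.1, -3.9] |turn| 4 |d| 5 mm world tgt [490.   3.  23.]
```

```bash
cat > many.py <<'E'
import sys,json
from geo import *; from traj import pose; from go import cur
S,R,p=cur(); print('t',round(S['t'],2))
for a in sys.argv[1:]:
    v=[float(x) for x in a.split(',')]; M,t=pose(*v); Mw,tw=s2w(M,t)
    la,w=lid(FA@M.T+t); print(a,'travel',(R.T@(tw-p)/10).round(2).tolist(),'turn',np.degrees(Ro.from_matrix(R.T@Mw).as_rotvec()).round(1).tolist(),'lid',round(la,2),w,'lidB',round(lid(FB@M.T+t)[0],2),'pot',potx(FB@M.T+t,y=74.,x0=-99).round(1))
E
python3 many.py 45,5,39,-84,66,10 45,10,37,-84,67,10 45,16,34,-85,69,10
```

```text
t 5.78
45,5,39,-84,66,10 travel [-0.15, 0.46, 0.04] turn [0.1, -1.4, -3.6] lid 0.09 ['bar'] lidB 0.0 pot -47.8
45,10,37,-84,67,10 travel [-0.03, 0.83, -0.05] turn [0.3, -2.8, -7.2] lid 0.16 ['bar'] lidB 0.0 pot -47.4
45,16,34,-85,69,10 travel [0.28, 1.22, -0.2] turn [0.7, -4.9, -11.1] lid 0.2 ['bar'] lidB 0.0 pot -48.0
```

```bash
python3 -m pendant '[{"jaw":0,"travel":[-0.15,0.5,0],"turn":[0.1,-1.4,-3.6]},{"jaw":0,"travel":[0,0.8,0],"turn":[0.3,-2.8,-7.2]},{"jaw":0,"travel":[0.3,1.2,-0.2],"turn":[0.7,-4.9,-11.1]},{"jaw":0,"travel":[0.3,1.2,-0.2],"turn":[0.7,-4.9,-11.1]}]' ; python3 go.py;  python3 ov.py o4
```

```text
t: 6.28
tcp_pos: [487.4, 10.2, 29.0]
orientation: [0.197, 0.241, 0.892, 0.328]
contact_force: [-2.6, 0.3, -1.6]
finger_gap: 85.3
t 6.28 al 45.0 be 15.8 ps 34.2 bx -86.8 by 70.8 force [-2.6  0.3 -1.6] gap 85.3 q [-0.57  0.27 -0.96  0.12  0.76 -1.53]
lidA 0.18 ['bar'] lidB 0.00 [] body 0.00 [] | A low [-30.   2.  28.] maxx -12 yc -6 | B low [-97.  68.   9.] maxx -79 y 57..80 | pot -49.8 potA -100.0 | body low 33 kerbB 10.0
```

View pics/o4.png

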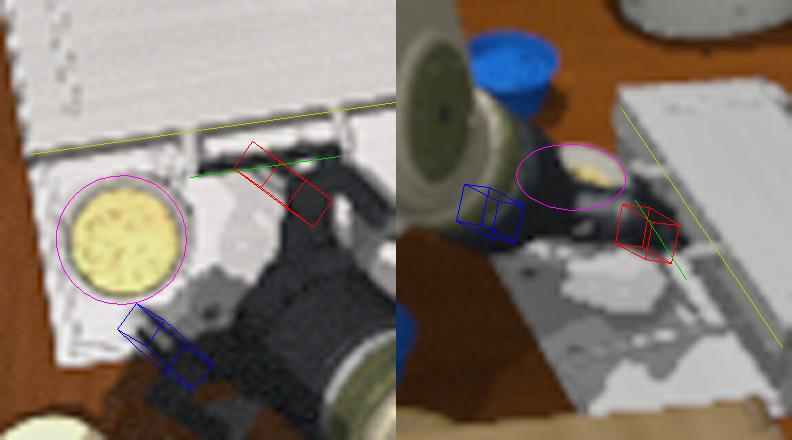

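```bash
cat > meas.py <<'E'
from h import *; from geo import ST,ZS
def meas():
    for n in ('top','side'):
        s=vision.snapshot(n); C=(cloud(s)-ST)@ZS; ok=s['z_map']>0
        m=ok&(C[...,0]>25)&(C[...,0]<90)&(C[...,1]<-50)&(C[...,1]>-105)&(C[...,2]>44)&(C[...,2]<150)
        P=C[m]; a=np.polyfit(P[:,0],P[:,2],1); print(n,'lid rad %.2f (n %d) z@hinge %.0f'%(-np.arctan(a[0]),len(P),np.polyval(a,95)),end=' ')
        hsv=cv2.cvtColor(s['img'],cv2.COLOR_RGB2HSV)
        y=ok&(hsv[...,0]>18)&(hsv[...,0]<40)&(hsv[...,1]>60)&(hsv[...,2]>110)&(abs(C[...,1]-75)<38)&(C[...,2]>18)&(C[...,2]<42)&(C[...,0]<80)&(C[...,0]>-90)
        if y.sum()>5: P=C[y]; print('grain n',y.sum(),'mid x %.1f y %.1f'%tuple((P.min(0)+P.max(0))[:2]/2),'mean',P.mean(0).round(1),'maxx %.1f'%P[:,0].max())
        else: print()
meas()
E
python3 meas.py; python3 many.py 45,20,32,-86,71,10 45,25,30,-86,72,10 45,31,27,-87,73,10  45,36,23,-88,74,10
```

```text
top lid rad 0.15 (n 461) z@hinge 50 grain n 302 mid x -45.8 y 73.0 mean [-46.1  73.   26.2] maxx -18.8
side lid rad 0.16 (n 235) z@hinge 50 grain n 10 mid x -31.0 y 84.9 mean [-30.3  86.5  27.2] maxx -25.3
t 6.47
45,20,32,-86,71,10 travel [0.15, 0.35, -0.12] turn [0.5, -1.4, -2.6] lid 0.23 ['bar'] lidB 0.0 pot -48.8
45,25,30,-86,72,10 travel [0.26, 0.73, -0.19] turn [1.0, -2.7, -6.2] lid 0.27 ['bar'] lidB 0.0 pot -48.9
45,31,27,-87,73,10 travel [0.48, 1.09, -0.36] turn [2.0, -4.6, -10.1] lid 0.31 ['bar'] lidB 0.0 pot -50.3
45,36,23,-88,74,10 travel [0.7, 1.31, -0.57] turn [3.5, -7.1, -12.2] lid 0.32 ['bar'] lidB 0.0 pot -51.6
```

Lid at about 0.155 rad (the model said 0.18) and the pot hasn't moved. Rolling further.

```bash
python3 -m pendant '[{"jaw":0,"travel":[0.1,0.4,-0.1],"turn":[0.5,-1.4,-2.6]},{"jaw":0,"travel":[0.3,0.7,-0.2],"turn":[1,-2.7,-6.2]},{"jaw":0,"travel":[0.5,1.1,-0.4],"turn":[2,-4.6,-10.1]},{"jaw":0,"travel":[0.7,1.3,-0.5],"turn":[3.5,-7.1,-12.2]},{"jaw":0,"travel":[0.7,1.3,-0.5],"turn":[3.5,-7.1,-12.2]}]' ; python3 go.py;  python3 meas.py; python3 ov.py o5
```

```text
t: 7.1
tcp_pos: [501.4, 7.5, 51.3]
orientation: [0.268, 0.166, 0.911, 0.264]
contact_force: [-2.7, -0.3, -2.3]
finger_gap: 85.4
t 7.10 al 45.8 be 35.1 ps 24.5 bx -73.8 by 59.4 force [-2.7 -0.3 -2.3] gap 85.4 q [-0.52  0.18 -1.03 -0.03  0.68 -1.59]
lidA 0.55 ['skirt'] lidB 0.00 [] body 0.00 [] | A low [-14.  -1.  60.] maxx 1 yc -4 | B low [-83.  54.  21.] maxx -67 y 45..70 | pot -40.9 potA -100.0 | body low 44 kerbB 28.0
top lid rad 0.49 (n 432) z@hinge 50 grain n 284 mid x -38.4 y 71.2 mean [-38.8  71.1  29. ] maxx -13.5
side lid rad 0.48 (n 168) z@hinge 50 grain n 12 mid x -35.6 y 60.6 mean [-37.3  60.3  32.9] maxx -24.8
```

View pics/o5.png

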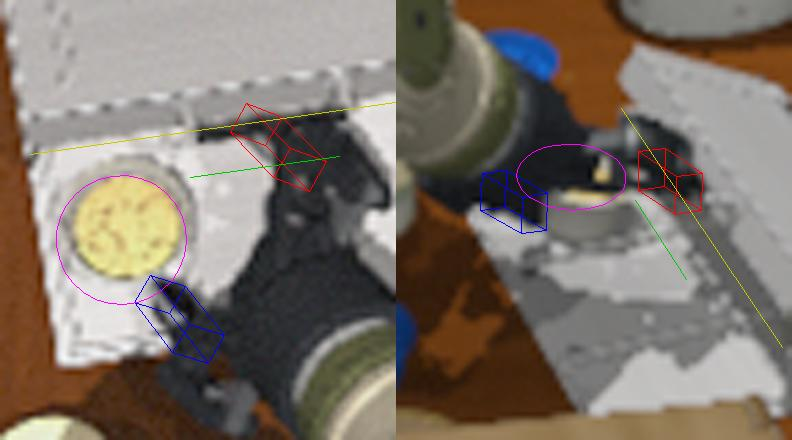

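```bash
cat > kin.py <<'E'
import numpy as np
from scipy.optimize import least_squares
from scipy.spatial.transform import Rotation as Ro
D=[([.968427,.314018,.0449884,1.3035669,0,1.43118767],(256.44,514.14,249.40),(0.000364,.850417,.526108,-.00082)),
([-.49,-.17,-.85,.70,.67,-1.17],(412.3,69.3,173.9),(.101,.376,.862,.323)),
([-.66,.20,-.89,.47,.79,-1.56],(443,10.6,62.9),(.125,.301,.873,.362)),
([-.63,.31,-.91,.30,.79,-1.51],(460.5,11.4,21.3),(.127,.301,.873,.362)),
([-.59,.33,-.88,.27,.78,-1.46],(481.2,15,20.5),(.126,.301,.873,.362)),
([-.61,.34,-.86,.28,.78,-1.46],(487.7,.7,19.7),(.129,.311,.870,.361)),
([-.57,.27,-.96,.12,.76,-1.53],(487.4,10.2,29),(.197,.241,.892,.328)),
([-.52,.18,-1.03,-.03,.68,-1.59],(501.4,7.5,51.3),(.268,.166,.911,.264))]
def fk(q,P):
    h,r0,L1x,L1z,L2x,L2z,w,d=P[:8]
    Ry=lambda a:Ro.from_euler('y',a).as_matrix(); Rz=lambda a:Ro.from_euler('z',a).as_matrix(); Rx=lambda a:Ro.from_euler('x',a).as_matrix()
    R=Rz(q[0]); p=R@[r0,0,h]
    R=R@Ry(q[1]); p=p+R@[L1x,0,L1z]
    R=R@Ry(-q[2]); p=p+R@[L2x,0,L2z]
    R=R@Ry(q[3]); p=p+R@[w,P[8],0]
    R=R@Rz(q[4]); p=p+R@[d,0,P[9]]
    R=R@Rx(q[5]*SG)
    # tool: z = x axis of R ; choose fixed rot
    return p,R
SG=1
if __name__=='__main__':
  for SG in (1,-1):
    T=[]
    for q,t,o in D:
        _,R=fk(q,np.zeros(10)); T.append((R.T@Ro.from_quat([o[1],o[2],o[3],o[0]]).as_matrix()))
    print(SG); [print(x.round(2).tolist()) for x in T[::2]]
E
python3 kin.py
```

```text
1
[[-0.0, -0.0, 1.0], [1.0, 0.0, 0.0], [-0.0, 1.0, 0.0]]
[[-0.0, 0.0, 1.0], [1.0, 0.0, 0.0], [-0.0, 1.0, -0.0]]
[[-0.01, -0.0, 1.0], [1.0, -0.0, 0.01], [0.0, 1.0, 0.0]]
[[0.01, 0.0, 1.0], [1.0, -0.0, -0.01], [0.0, 1.0, -0.0]]
-1
[[-0.0, -0.0, 1.0], [-0.96, -0.28, -0.0], [0.28, -0.96, -0.0]]
[[-0.0, 0.0, 1.0], [-1.0, 0.02, -0.0], [-0.02, -1.0, 0.0]]
[[-0.01, -0.0, 1.0], [-0.97, 0.22, -0.01], [-0.22, -0.97, -0.01]]
[[0.01, 0.0, 1.0], [-1.0, 0.08, 0.01], [-0.08, -1.0, 0.0]]
```

```bash
cat > fitk.py <<'E'
import kin; from kin import *
kin.SG=1
f=lambda P:np.concatenate([(fk(q,P)[0]-np.array(t)) for q,t,o in D]+[.01*(P-np.array([150,0,0,350,350,0,80,200,0,0]))])
r=least_squares(f,[150,0,0,350,350,0,80,200,0,0]); P=r.x; print(P.round(1),np.abs(f(P)[:-10]).max())
np.save('P.npy',P)
E
python3 fitk.py; python3 -c "
from cell import readout; S=readout.state(); print(S['q'],S['tcp_pos'],S['orientation'])"
```

```text
[254.3 -12.9  -5.  528.6 414.9  53.9 169.1 282.   79.9   9.4] 3.0557795793518325
[-0.5231347   0.17741499 -1.02589002 -0.0306446   0.67956404 -1.5899378 ] [500.5349633    7.6824368   50.23735724] [0.26713731 0.16661338 0.9114515  0.26482786]
```

```bash
cat > ikk.py <<'E'
import kin; from kin import fk; import numpy as np
from scipy.optimize import least_squares
from geo import *; from traj import pose
kin.SG=1; P=np.load('P.npy'); TM=np.array([[0,0,1.],[1,0,0],[0,1,0]])
LO=np.array([-2.76,-.86,-1.03,-2.2,-1.47,-3.14]); HI=np.array([2.76,1.69,1.26,2.34,1.5,3.14])
def ik(Mw,tw,q0=(-.5,.18,-.9,0,.6,-1.5)):
    def f(q):
        p,R=fk(q,P); return np.concatenate([(p-tw)/100,((R@TM-Mw)*2).ravel()])
    r=least_squares(f,q0); return r.x,np.abs(r.fun).max()
if __name__=='__main__':
  for al in (45,55,62,70):
    for ps,bx in ((20,-88),(0,-60),(-20,-30),(-38,4)):
      M,t=pose(al,34,ps,bx,75,9); q,e=ik(*s2w(M,t)); la,w=lid(FA@M.T+t); print(al,ps,bx,q.round(2),round(e,3),'OK' if ((q>LO)&(q<HI)).all() else 'X',round(la,2),w)
E
python3 ikk.py
```

```text
45 20 -88 [-0.51  0.18 -1.16 -0.24  0.65 -1.46] 0.0 X 0.27 ['bar']
45 0 -60 [-0.34  0.22 -1.3  -0.67  0.35 -0.97] 0.0 X 0.29 ['bar']
45 -20 -30 [-0.1   0.27 -1.28 -0.77 -0.05 -0.54] 0.0 X 0.29 ['bar']
45 -38 4 [ 0.09  0.29 -1.12 -0.54 -0.4  -0.16] 0.0 X 0.34 ['bar']
55 20 -88 [-0.41  0.14 -1.03  0.    0.48 -1.42] 0.0 X 0.28 ['bar']
55 0 -60 [-0.28  0.13 -1.11 -0.24  0.25 -0.97] 0.0 X 0.31 ['bar']
55 -20 -30 [-0.11  0.16 -1.09 -0.3  -0.04 -0.54] 0.0 X 0.31 ['bar']
55 -38 4 [ 0.03  0.22 -0.97 -0.17 -0.29 -0.15] 0.0 OK 0.38 ['bar']
62 20 -88 [-0.34  0.15 -0.94  0.15  0.36 -1.39] 0.0 OK 0.32 ['bar']
62 0 -60 [-0.24  0.14 -0.99 -0.01  0.19 -0.96] 0.0 OK 0.35 ['bar']
62 -20 -30 [-0.12  0.17 -0.96 -0.05 -0.03 -0.54] 0.0 OK 0.35 ['bar']
62 -38 4 [-0.01  0.23 -0.86  0.04 -0.22 -0.16] 0.0 OK 0.42 ['bar']
70 20 -88 [-0.26  0.19 -0.82  0.31  0.24 -1.34] 0.0 OK 0.37 ['bar']
70 0 -60 [-0.2   0.19 -0.84  0.22  0.12 -0.95] 0.0 OK 0.36 ['bar']
70 -20 -30 [-0.12  0.21 -0.81  0.2  -0.02 -0.54] 0.0 OK 0.36 ['bar']
70 -38 4 [-0.05  0.26 -0.73  0.26 -0.15 -0.17] 0.0 OK 0.36 ['skirt']
```

```bash
cat > sc2.py <<'E'
from ikk import *
for al in (62,66):
  for bx,zl in ((-80,10),(-60,8),(-40,7),(-20,7),(-5,7),(2,7),(7,7)):
    for be in (20,28,36):
      for ps in range(30,-66,-6):
        M,t=pose(al,be,ps,bx,75,zl); A=FA@M.T+t; la,w=lid(A)
        if w!=['bar'] or not .2<la<.45: continue
        if max(pen(BODY@M.T+t,la))>0 or lid(FB@M.T+t)[0]>la-.03: continue
        q,e=ik(*s2w(M,t))
        print(al,bx,be,ps,'lid %.2f'%la,'B %.2f'%lid(FB@M.T+t)[0],'pot %.0f'%potx(FB@M.T+t,x0=-99),'Ay %.0f maxx %.0f low %.0f'%(A[:,1].mean(),A[:,0].max(),A[:,2].min()),'q3 %.2f q5 %.2f q6 %.2f'%(q[2],q[4],q[5]),'' if ((q>LO)&(q<HI)).all() else 'X')
E
python3 sc2.py
```

```text
62 -80 28 18 lid 0.30 B 0.00 pot -42 Ay 2 maxx -6 low 31 q3 -0.94 q5 0.35 q6 -1.25 
62 -80 36 12 lid 0.34 B 0.00 pot -42 Ay 6 maxx -5 low 36 q3 -0.97 q5 0.30 q6 -1.25 
62 -80 36 6 lid 0.25 B 0.00 pot -42 Ay 1 maxx -12 low 36 q3 -1.00 q5 0.25 q6 -1.13 
62 -60 28 0 lid 0.23 B 0.00 pot -22 Ay -11 maxx -11 low 29 q3 -1.00 q5 0.19 q6 -0.87 
62 -60 36 0 lid 0.38 B 0.00 pot -22 Ay -3 maxx -0 low 34 q3 -0.98 q5 0.19 q6 -0.99 
62 -60 36 -6 lid 0.28 B 0.00 pot -22 Ay -7 maxx -9 low 34 q3 -1.00 q5 0.13 q6 -0.87 
62 -40 28 -12 lid 0.23 B 0.00 pot -4 Ay -15 maxx -10 low 28 q3 -0.99 q5 0.06 q6 -0.61 
62 -40 36 -18 lid 0.30 B 0.00 pot -3 Ay -11 maxx -7 low 33 q3 -0.98 q5 -0.00 q6 -0.62 
62 -20 28 -24 lid 0.24 B 0.00 pot 15 Ay -15 maxx -10 low 28 q3 -0.96 q5 -0.07 q6 -0.35 
62 -20 36 -30 lid 0.32 B 0.00 pot 16 Ay -12 maxx -7 low 33 q3 -0.93 q5 -0.14 q6 -0.37 
62 -5 20 -24 lid 0.23 B 0.02 pot 30 Ay -15 maxx -7 low 22 q3 -0.94 q5 -0.07 q6 -0.21 
62 -5 36 -42 lid 0.27 B 0.07 pot 30 Ay -9 maxx -11 low 33 q3 -0.86 q5 -0.26 q6 -0.11 
66 -80 28 12 lid 0.23 B 0.00 pot -41 Ay -2 maxx -12 low 28 q3 -0.91 q5 0.25 q6 -1.11 
66 -80 36 6 lid 0.28 B 0.00 pot -41 Ay 1 maxx -10 low 33 q3 -0.93 q5 0.21 q6 -1.12 
66 -60 28 0 lid 0.26 B 0.00 pot -22 Ay -11 maxx -9 low 26 q3 -0.92 q5 0.16 q6 -0.86 
66 -60 36 -6 lid 0.31 B 0.00 pot -22 Ay -7 maxx -7 low 31 q3 -0.93 q5 0.11 q6 -0.87 
66 -40 28 -12 lid 0.26 B 0.00 pot -3 Ay -15 maxx -8 low 25 q3 -0.92 q5 0.05 q6 -0.61 
66 -40 36 -18 lid 0.33 B 0.00 pot -3 Ay -13 maxx -5 low 30 q3 -0.91 q5 -0.00 q6 -0.62 
66 -20 28 -24 lid 0.27 B 0.00 pot 15 Ay -16 maxx -8 low 25 q3 -0.88 q5 -0.06 q6 -0.36 
66 -5 28 -36 lid 0.22 B 0.11 pot 31 Ay -13 maxx -12 low 25 q3 -0.84 q5 -0.17 q6 -0.10
```

```bash
cat > sc3.py <<'E'
from ikk import *
for al in (52,56,60):
  for bx in (3,6):
    for be in (28,34,40,46):
      for ps in range(-26,-60,-4):
        M,t=pose(al,be,ps,bx,75,6); A=FA@M.T+t; la,w=lid(A)
        if 'skirt' in w or not .2<la<.5: continue
        lb=lid(FB@M.T+t)[0]
        if max(pen(BODY@M.T+t,la))>0 or lb>la-.03: continue
        q,e=ik(*s2w(M,t))
        if ((q>LO+.03)&(q<HI)).all(): print(al,bx,be,ps,'lid %.2f'%la,w,'B %.2f'%lb,'pot %.0f'%potx(FB@M.T+t,x0=-99),'Ay %.0f maxx %.0f low %.0f'%(A[:,1].mean(),A[:,0].max(),A[:,2].min()),'q3 %.2f q5 %.2f q6 %.2f'%(q[2],q[4],q[5]))
E
python3 sc3.py
```

```text
52 3 34 -42 lid 0.27 ['bar'] B 0.19 pot 38 Ay -3 maxx -10 low 39 q3 -1.00 q5 -0.37 q6 -0.07
56 3 28 -34 lid 0.29 ['bar'] B 0.20 pot 38 Ay -9 maxx -5 low 31 q3 -0.99 q5 -0.23 q6 -0.13
```

```bash
sed -i 's/^from geo import \*; from traj import pose; from go import cur/from ikk import *; from go import cur/; s/    la,w=lid(FA/    q,e=ik(Mw,tw,S["q"]); print("q3 %.2f q5 %.2f body"%(q[2],q[4]),pen(BODY@M.T+t,lid(FA@M.T+t)[0]),end=" ")\n    la,w=lid(FA/' many.py; python3 many.py 50,34,22,-79,65,15 54,33,20,-81,70,12 58,32,18,-82,74,10 61,31,17,-82,75,10 61,31,17,-78,74,10
```

```text
t 7.3
q3 -1.04 q5 0.58 body [np.int64(0), np.int64(0), np.int64(0), np.int64(0)] 50,34,22,-79,65,15 travel [0.84, -0.29, 0.39] turn [4.5, 0.9, 2.9] lid 0.4 ['bar'] lidB 0.0 pot -41.4
q3 -1.02 q5 0.49 body [np.int64(0), np.int64(0), np.int64(0), np.int64(0)] 54,33,20,-81,70,12 travel [1.43, -0.37, 0.76] turn [8.5, 2.1, 5.4] lid 0.35 ['bar'] lidB 0.0 pot -43.0
q3 -0.99 q5 0.41 body [np.int64(0), np.int64(0), np.int64(0), np.int64(0)] 58,32,18,-82,74,10 travel [1.85, -0.45, 1.08] turn [12.4, 3.3, 8.1] lid 0.31 ['bar'] lidB 0.0 pot -44.0
q3 -0.96 q5 0.36 body [np.int64(0), np.int64(0), np.int64(0), np.int64(0)] 61,31,17,-82,75,10 travel [1.95, -0.56, 1.22] turn [15.2, 4.4, 10.0] lid 0.3 ['bar'] lidB 0.0 pot -43.8
q3 -0.95 q5 0.36 body [np.int64(0), np.int64(0), np.int64(0), np.int64(0)] 61,31,17,-78,74,10 travel [1.61, -0.52, 1.44] turn [15.2, 4.4, 10.0] lid 0.35 ['bar'] lidB 0.0 pot -39.7
```

```bash
python3 -m pendant '[{"jaw":0,"travel":[0.6,-0.2,0.4],"turn":[4.5,1.1,2.8]},{"jaw":0,"travel":[1.2,-0.4,0.7],"turn":[8.5,2.1,5.4]},{"jaw":0,"travel":[1.2,-0.4,0.7],"turn":[8.5,2.1,5.4]}]' ; python3 go.py; python3 meas.py;  python3 many.py 58,32,18,-82,74,10 61,31,17,-82,75,10
```

```text
t: 7.68
tcp_pos: [493.9, 13.6, 38.1]
orientation: [0.224, 0.223, 0.925, 0.212]
contact_force: [-2.0, -1.7, -1.3]
finger_gap: 85.6
t 7.67 al 54.0 be 33.0 ps 20.1 bx -80.2 by 69.3 force [-2.  -1.7 -1.3] gap 85.6 q [-0.42  0.15 -1.01  0.02  0.49 -1.41]
lidA 0.37 ['bar'] lidB 0.00 [] body 0.00 [] | A low [-23.   4.  44.] maxx -4 yc 2 | B low [-91.  65.  13.] maxx -72 y 56..80 | pot -42.1 potA -100.0 | body low 42 kerbB 13.0
top lid rad 0.35 (n 445) z@hinge 50 grain n 301 mid x -40.3 y 72.3 mean [-40.6  72.8  26. ] maxx -13.8
side lid rad 0.36 (n 191) z@hinge 50 grain n 29 mid x -47.0 y 66.8 mean [-48.6  68.5  28.7] maxx -27.2
t 7.78
q3 -0.99 q5 0.41 body [np.int64(0), np.int64(0), np.int64(0), np.int64(0)] 58,32,18,-82,74,10 travel [0.55, -0.08, 0.4] turn [4.0, 1.1, 2.8] lid 0.31 ['bar'] lidB 0.0 pot -44.0
q3 -0.96 q5 0.36 body [np.int64(0), np.int64(0), np.int64(0), np.int64(0)] 61,31,17,-82,75,10 travel [0.63, -0.17, 0.56] turn [6.8, 2.3, 4.6] lid 0.3 ['bar'] lidB 0.0 pot -43.8
```

```bash
python3 -m pendant '[{"jaw":0,"travel":[0.5,-0.1,0.4],"turn":[4,1.1,2.8]},{"jaw":0,"travel":[0.6,-0.2,0.6],"turn":[6.8,2.3,4.6]},{"jaw":0,"travel":[0.6,-0.2,0.6],"turn":[6.8,2.3,4.6]}]' ; python3 go.py; python3 meas.py;  python3 many.py 61,31,14,-77,74,10 61,31,10,-72,74,9 61,31,6,-67,74,8 61,31,3,-62,74,8 61,31,0,-57,74,8; python3 ov.py o6
```

```text
t: 8.15
tcp_pos: [491.2, 16.1, 29.8]
orientation: [0.183, 0.269, 0.93, 0.17]
contact_force: [-4.3, -1.2, -1.6]
finger_gap: 85.3
t 8.15 al 61.1 be 30.9 ps 17.1 bx -81.9 by 74.5 force [-4.3 -1.2 -1.6] gap 85.3 q [-0.34  0.15 -0.95  0.11  0.36 -1.28]
lidA 0.30 ['bar'] lidB 0.00 [] body 0.50 ['bar'] | A low [-28.   5.  33.] maxx -7 yc 4 | B low [-93.  71.   9.] maxx -72 y 61..85 | pot -43.8 potA -100.0 | body low 43 kerbB 9.0
top lid rad 0.28 (n 453) z@hinge 49 grain n 302 mid x -41.2 y 72.3 mean [-40.6  72.7  25.9] maxx -14.1
side lid rad 0.28 (n 212) z@hinge 50 grain n 31 mid x -42.4 y 66.6 mean [-49.1  71.2  28.5] maxx -18.2
t 8.25
q3 -0.97 q5 0.33 body [np.int64(0), np.int64(0), np.int64(0), np.int64(0)] 61,31,14,-77,74,10 travel [-0.36, 0.07, 0.06] turn [0.8, -1.3, 2.6] lid 0.32 ['bar'] lidB 0.0 pot -38.7
q3 -0.98 q5 0.30 body [np.int64(0), np.int64(0), np.int64(0), np.int64(0)] 61,31,10,-72,74,9 travel [-0.63, 0.03, 0.23] turn [1.8, -2.9, 6.1] lid 0.31 ['bar'] lidB 0.0 pot -33.9
q3 -1.00 q5 0.26 body [np.int64(0), np.int64(0), np.int64(0), np.int64(0)] 61,31,6,-67,74,8 travel [-0.88, -0.0, 0.4] turn [2.8, -4.6, 9.6] lid 0.3 ['bar'] lidB 0.0 pot -29.2
q3 -1.00 q5 0.23 body [np.int64(0), np.int64(0), np.int64(0), np.int64(0)] 61,31,3,-62,74,8 travel [-1.16, 0.08, 0.52] turn [3.5, -5.8, 12.2] lid 0.31 ['bar'] lidB 0.0 pot -24.2
q3 -1.00 q5 0.20 body [np.int64(0), np.int64(0), np.int64(0), np.int64(0)] 61,31,0,-57,74,8 travel [-1.43, 0.16, 0.63] turn [4.2, -7.1, 14.8] lid 0.32 ['bar'] lidB 0.0 pot -19.3
```

View pics/o6.png

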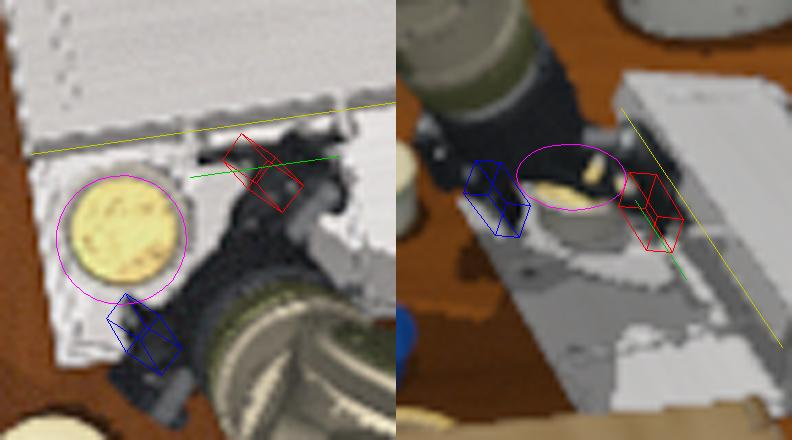

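```bash
python3 many.py 62,31,13,-77,74,10 62,31,9,-72,74,9 63,31,6,-67,74,8 63,31,3,-62,74,8
```

```text
t 8.35
q3 -0.96 q5 0.31 body [np.int64(0), np.int64(0), np.int64(0), np.int64(0)] 62,31,13,-77,74,10 travel [-0.35, 0.0, 0.09] turn [1.8, -1.1, 3.5] lid 0.31 ['bar'] lidB 0.0 pot -38.6
q3 -0.97 q5 0.28 body [np.int64(0), np.int64(0), np.int64(0), np.int64(0)] 62,31,9,-72,74,9 travel [-0.62, -0.04, 0.26] turn [2.8, -2.8, 7.0] lid 0.3 ['bar'] lidB 0.0 pot -33.8
q3 -0.96 q5 0.24 body [np.int64(0), np.int64(0), np.int64(0), np.int64(0)] 63,31,6,-67,74,8 travel [-0.89, -0.01, 0.53] turn [4.4, -3.4, 9.7] lid 0.31 ['bar'] lidB 0.0 pot -29.0
q3 -0.97 q5 0.21 body [np.int64(0), np.int64(0), np.int64(0), np.int64(0)] 63,31,3,-62,74,8 travel [-1.17, 0.07, 0.65] turn [5.1, -4.6, 12.3] lid 0.32 ['bar'] lidB 0.0 pot -24.1
```

```bash
python3 -m pendant '[{"jaw":0,"travel":[-0.35,0,0.1],"turn":[1.8,-1.1,3.5]},{"jaw":0,"travel":[-0.6,0,0.25],"turn":[2.8,-2.8,7]},{"jaw":0,"travel":[-0.9,0,0.5],"turn":[4.4,-3.4,9.7]},{"jaw":0,"travel":[-1.2,0.1,0.6],"turn":[5.1,-4.6,12.3]},{"jaw":0,"travel":[-1.2,0.1,0.6],"turn":[5.1,-4.6,12.3]}]' ; python3 go.py; python3 meas.py;  python3 many.py  63,31,0,-57,74,8 63,31,-3,-52,74,8 62.5,31,-6,-47,74,8 62,31,-9,-42,74,8
```

```text
t: 8.98
tcp_pos: [501.4, 12.0, 26.8]
orientation: [0.187, 0.382, 0.895, 0.136]
contact_force: [-8.4, -0.2, -1.2]
finger_gap: 85.3
t 8.97 al 63.3 be 30.8 ps 3.2 bx -63.9 by 75.0 force [-8.4 -0.2 -1.2] gap 85.3 q [-0.26  0.15 -0.95  0.05  0.21 -0.97]
lidA 0.30 ['bar'] lidB 0.00 [] body 0.46 ['bar'] | A low [-27.  -6.  30.] maxx -5 yc -6 | B low [-76.  74.   8.] maxx -54 y 63..85 | pot -26.1 potA -100.0 | body low 42 kerbB 32.0
top lid rad 0.27 (n 455) z@hinge 49 grain n 298 mid x -27.6 y 72.1 mean [-26.8  71.6  26. ] maxx -0.3
side lid rad 0.26 (n 211) z@hinge 50 grain n 21 mid x -34.2 y 70.2 mean [-29.4  74.3  28.5] maxx -15.6
t 9.07
q3 -0.97 q5 0.18 body [np.int64(0), np.int64(0), np.int64(0), np.int64(0)] 63,31,0,-57,74,8 travel [-0.42, 0.26, 0.15] turn [0.5, -1.4, 2.6] lid 0.33 ['bar'] lidB 0.0 pot -19.2
q3 -0.97 q5 0.15 body [np.int64(0), np.int64(0), np.int64(0), np.int64(0)] 63,31,-3,-52,74,8 travel [-0.64, 0.41, 0.28] turn [1.2, -2.5, 5.3] lid 0.34 ['bar'] lidB 0.0 pot -14.4
q3 -0.98 q5 0.12 body [np.int64(0), np.int64(0), np.int64(0), np.int64(0)] 62.5,31,-6,-47,74,8 travel [-0.85, 0.56, 0.36] turn [1.5, -4.0, 8.0] lid 0.34 ['bar'] lidB 0.0 pot -9.6
q3 -0.98 q5 0.09 body [np.int64(0), np.int64(0), np.int64(0), np.int64(0)] 62,31,-9,-42,74,8 travel [-1.04, 0.72, 0.45] turn [1.8, -5.5, 10.6] lid 0.34 ['bar'] lidB 0.0 pot -4.8
```

```bash
sed -i "s/'pot',potx/'maxx %.0f Ay %.0f'%((FA@M.T+t)[:,0].max(),(FA@M.T+t)[:,1].mean()),'pot',potx/" many.py; python3 many.py  62,33,-1,-62,74,8 62,34,-5,-57,74,8 62,35,-9,-52,74,8 62,36,-12,-47,74,8 62,36,-15,-42,74,8
```

```text
t 9.07
q3 -1.00 q5 0.18 body [np.int64(0), np.int64(0), np.int64(0), np.int64(0)] 62,33,-1,-62,74,8 travel [-0.17, -0.01, -0.17] turn [-0.0, -2.3, 1.5] lid 0.29 ['bar'] lidB 0.0 maxx -7 Ay -8 pot -24.2
q3 -1.00 q5 0.14 body [np.int64(0), np.int64(0), np.int64(0), np.int64(0)] 62,34,-5,-57,74,8 travel [-0.38, 0.15, -0.08] turn [1.0, -3.9, 4.1] lid 0.3 ['bar'] lidB 0.0 maxx -7 Ay -9 pot -19.3
q3 -1.00 q5 0.10 body [np.int64(0), np.int64(0), np.int64(0), np.int64(0)] 62,35,-9,-52,74,8 travel [-0.59, 0.32, 0.01] turn [2.0, -5.4, 6.6] lid 0.31 ['bar'] lidB 0.0 maxx -7 Ay -10 pot -14.5
q3 -0.99 q5 0.06 body [np.int64(0), np.int64(0), np.int64(0), np.int64(0)] 62,36,-12,-47,74,8 travel [-0.8, 0.57, 0.14] turn [2.8, -6.5, 8.3] lid 0.33 ['bar'] lidB 0.0 maxx -5 Ay -11 pot -9.6
q3 -0.98 q5 0.03 body [np.int64(0), np.int64(0), np.int64(0), np.int64(0)] 62,36,-15,-42,74,8 travel [-1.0, 0.73, 0.26] turn [3.6, -7.7, 11.0] lid 0.34 ['bar'] lidB 0.0 maxx -5 Ay -12 pot -4.8
```

```bash
python3 many.py  62,33,-4,-61,74,8 62,35,-8,-56,74,8 62,36,-11,-52,74,8 62,36,-14,-47,74,8 62,36,-17,-42,74,8
```

```text
t 9.07
q3 -1.00 q5 0.15 body [np.int64(0), np.int64(0), np.int64(0), np.int64(0)] 62,33,-4,-61,74,8 travel [-0.19, -0.16, -0.22] turn [0.7, -3.5, 4.2] lid 0.25 ['bar'] lidB 0.0 maxx -11 Ay -10 pot -23.3
q3 -1.00 q5 0.11 body [np.int64(0), np.int64(0), np.int64(0), np.int64(0)] 62,35,-8,-56,74,8 travel [-0.4, 0.1, -0.13] turn [1.8, -5.0, 5.7] lid 0.28 ['bar'] lidB 0.0 maxx -9 Ay -10 pot -18.4
q3 -1.00 q5 0.07 body [np.int64(0), np.int64(0), np.int64(0), np.int64(0)] 62,36,-11,-52,74,8 travel [-0.57, 0.27, -0.05] turn [2.6, -6.1, 7.4] lid 0.29 ['bar'] lidB 0.0 maxx -8 Ay -10 pot -14.5
q3 -0.99 q5 0.04 body [np.int64(0), np.int64(0), np.int64(0), np.int64(0)] 62,36,-14,-47,74,8 travel [-0.77, 0.43, 0.07] turn [3.3, -7.3, 10.1] lid 0.3 ['bar'] lidB 0.0 maxx -8 Ay -11 pot -9.7
q3 -0.99 q5 0.01 body [np.int64(0), np.int64(0), np.int64(0), np.int64(0)] 62,36,-17,-42,74,8 travel [-0.95, 0.59, 0.19] turn [4.1, -8.4, 12.7] lid 0.3 ['bar'] lidB 0.0 maxx -8 Ay -12 pot -4.9
```

```bash
python3 -m pendant '[{"jaw":0,"travel":[-0.2,-0.15,-0.2],"turn":[0.7,-3.5,4.2]},{"jaw":0,"travel":[-0.4,0.1,-0.1],"turn":[1.8,-5,5.7]},{"jaw":0,"travel":[-0.6,0.3,0],"turn":[2.6,-6.1,7.4]},{"jaw":0,"travel":[-0.6,0.3,0],"turn":[2.6,-6.1,7.4]}]' ; python3 go.py; python3 meas.py; python3 ov.py o7; python3 many.py  62,36,-14,-47,74,8 62,36,-17,-42,74,8 62,36,-20,-37,74,8 61,36,-23,-32,74,8 60,36,-26,-27,74,8
```

```text
t: 9.57
tcp_pos: [508.5, 9.2, 30.1]
orientation: [0.218, 0.45, 0.86, 0.107]
contact_force: [-5.2, -0.3, -0.7]
finger_gap: 85.4
t 9.57 al 61.9 be 36.2 ps -11.1 bx -50.0 by 73.3 force [-5.2 -0.3 -0.7] gap 85.4 q [-0.18  0.14 -0.98 -0.03  0.07 -0.77]
lidA 0.32 ['bar'] lidB 0.00 [] body 0.00 [] | A low [-28. -11.  35.] maxx -6 yc -11 | B low [-62.  74.   8.] maxx -40 y 62..84 | pot -12.6 potA -100.0 | body low 41 kerbB None
top lid rad 0.29 (n 448) z@hinge 50 grain n 245 mid x -19.5 y 70.1 mean [-17.2  70.1  26.8] maxx 1.7
side lid rad 0.28 (n 204) z@hinge 51 
t 9.78
q3 -0.99 q5 0.04 body [np.int64(0), np.int64(0), np.int64(0), np.int64(0)] 62,36,-14,-47,74,8 travel [0.0, 0.03, 0.08] turn [0.9, -1.1, 2.7] lid 0.3 ['bar'] lidB 0.0 maxx -8 Ay -11 pot -9.7
q3 -0.99 q5 0.01 body [np.int64(0), np.int64(0), np.int64(0), np.int64(0)] 62,36,-17,-42,74,8 travel [-0.14, 0.23, 0.21] turn [1.7, -2.2, 5.3] lid 0.3 ['bar'] lidB 0.0 maxx -8 Ay -12 pot -4.9
q3 -0.98 q5 -0.03 body [np.int64(0), np.int64(0), np.int64(0), np.int64(0)] 62,36,-20,-37,74,8 travel [-0.28, 0.42, 0.34] turn [2.5, -3.3, 8.0] lid 0.31 ['bar'] lidB 0.0 maxx -8 Ay -13 pot -0.2
q3 -0.98 q5 -0.06 body [np.int64(0), np.int64(0), np.int64(0), np.int64(0)] 61,36,-23,-32,74,8 travel [-0.4, 0.62, 0.39] turn [2.6, -5.1, 10.6] lid 0.3 ['bar'] lidB 0.0 maxx -8 Ay -13 pot 4.5
q3 -0.99 q5 -0.10 body [np.int64(0), np.int64(0), np.int64(0), np.int64(0)] 60,36,-26,-27,74,8 travel [-0.5, 0.83, 0.45] turn [2.7, -7.0, 13.2] lid 0.3 ['bar'] lidB 0.0 maxx -9 Ay -13 pot 9.1
```

View pics/o7.png

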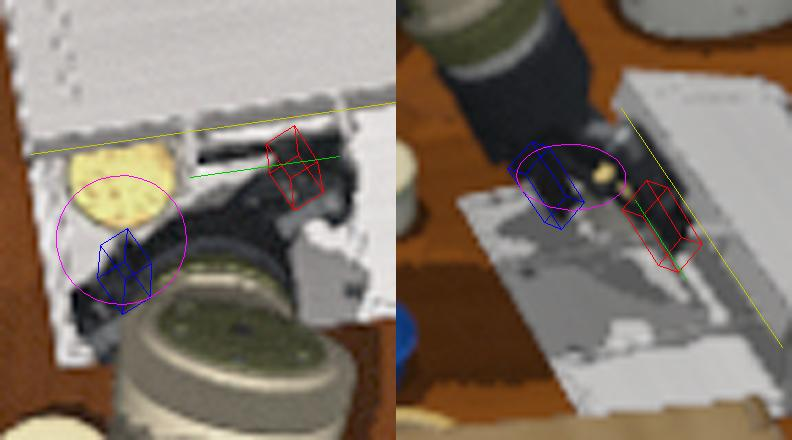

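```bash
python3 -m pendant '[{"jaw":0,"travel":[0,0,0.1],"turn":[0.9,-1.1,2.7]},{"jaw":0,"travel":[-0.15,0.2,0.2],"turn":[1.7,-2.2,5.3]},{"jaw":0,"travel":[-0.3,0.4,0.35],"turn":[2.5,-3.3,8]},{"jaw":0,"travel":[-0.4,0.6,0.4],"turn":[2.6,-5.1,10.6]},{"jaw":0,"travel":[-0.4,0.6,0.4],"turn":[2.6,-5.1,10.6]}]' ; python3 go.py; python3 meas.py; python3 many.py  60,36,-27,-26,74,8 59,36,-30,-20,74,8 58,35,-32,-15,74,7 57,34,-35,-9,74,7 56,33,-37,-3,74,7 56,31,-37,3,74,7 56,28,-35,4,74,7
```

```text
t: 10.4
tcp_pos: [517.7, 9.2, 30.6]
orientation: [0.235, 0.536, 0.806, 0.088]
contact_force: [-3.5, -0.7, -1.5]
finger_gap: 85.2
t 10.40 al 60.9 be 36.0 ps -22.9 bx -31.3 by 73.8 force [-3.5 -0.7 -1.5] gap 85.2 q [-0.1   0.16 -0.96 -0.06 -0.06 -0.52]
lidA 0.31 ['bar'] lidB 0.00 [] body 0.57 ['bar'] | A low [-27. -13.  36.] maxx -7 yc -13 | B low [-42.  77.   8.] maxx -23 y 64..83 | pot 5.0 potA -100.0 | body low 41 kerbB None
top lid rad 0.30 (n 449) z@hinge 50 grain n 114 mid x -9.5 y 69.1 mean [-7.5 69.1 26.3] maxx 1.9
side lid rad 0.30 (n 205) z@hinge 50 
t 10.5
q3 -0.98 q5 -0.11 body [np.int64(0), np.int64(0), np.int64(0), np.int64(0)] 60,36,-27,-26,74,8 travel [-0.01, 0.17, 0.06] turn [0.4, -2.2, 3.5] lid 0.29 ['bar'] lidB 0.0 maxx -9 Ay -13 pot 10.0
q3 -0.98 q5 -0.15 body [np.int64(0), np.int64(0), np.int64(0), np.int64(0)] 59,36,-30,-20,74,8 travel [-0.06, 0.49, 0.16] turn [0.5, -4.0, 6.1] lid 0.31 ['bar'] lidB 0.0 maxx -9 Ay -12 pot 15.7
q3 -0.99 q5 -0.19 body [np.int64(0), np.int64(0), np.int64(0), np.int64(0)] 58,35,-32,-15,74,7 travel [-0.06, 0.68, 0.33] turn [0.3, -5.5, 8.8] lid 0.29 ['bar'] lidB 0.0 maxx -9 Ay -11 pot 20.3
q3 -0.98 q5 -0.23 body [np.int64(0), np.int64(0), np.int64(0), np.int64(0)] 57,34,-35,-9,74,7 travel [-0.07, 0.92, 0.42] turn [0.4, -7.4, 12.3] lid 0.28 ['bar'] lidB 0.0 maxx -10 Ay -10 pot 26.1
q3 -0.98 q5 -0.27 body [np.int64(0), np.int64(0), np.int64(0), np.int64(0)] 56,33,-37,-3,74,7 travel [-0.09, 1.24, 0.55] turn [0.1, -8.9, 15.0] lid 0.29 ['bar'] lidB 0.08 maxx -8 Ay -9 pot 32.2
q3 -0.97 q5 -0.27 body [np.int64(0), np.int64(0), np.int64(0), np.int64(0)] 56,31,-37,3,74,7 travel [-0.13, 1.6, 0.83] turn [-0.0, -8.9, 17.0] lid 0.31 ['bar'] lidB 0.22 maxx -5 Ay -9 pot 38.2
q3 -0.98 q5 -0.24 body [np.int64(0), np.int64(0), np.int64(1), np.int64(0)] 56,28,-35,4,74,7 travel [-0.13, 1.57, 0.96] turn [-0.8, -8.0, 18.3] lid 0.29 ['bar'] lidB 0.23 maxx -6 Ay -10 pot 39.2
```

```bash
python3 -m pendant '[{"jaw":0,"travel":[0,0.2,0.05],"turn":[0.4,-2.2,3.5]},{"jaw":0,"travel":[-0.05,0.5,0.15],"turn":[0.5,-4,6.1]},{"jaw":0,"travel":[-0.05,0.7,0.3],"turn":[0.3,-5.5,8.8]},{"jaw":0,"travel":[-0.05,0.9,0.4],"turn":[0.4,-7.4,12.3]},{"jaw":0,"travel":[-0.05,0.9,0.4],"turn":[0.4,-7.4,12.3]}]' ; python3 go.py; python3 meas.py; python3 ov.py o8; python3 many.py 56,34,-38,-4,74,7 56,34,-39,0,74,7 56,35,-41,4,74,7 55,35,-42,5,74,7 55,36,-44,6,74,7 56,33,-39,4,74,7 56,33,-40,6,74,6 56,31,-38,6,74,6
```

```text
t: 11.12
tcp_pos: [527.7, 12.0, 31.0]
orientation: [0.274, 0.624, 0.728, 0.075]
contact_force: [-2.2, -1.3, -1.9]
finger_gap: 85.1
t 11.12 al 57.0 be 34.1 ps -35.1 bx -8.9 by 74.2 force [-2.2 -1.3 -1.9] gap 85.1 q [-0.01  0.2  -0.96 -0.12 -0.23 -0.22]
lidA 0.28 ['bar'] lidB 0.00 [] body 0.59 ['bar'] | A low [-27. -11.  37.] maxx -10 yc -10 | B low [-19.  80.   7.] maxx -1 y 67..82 | pot 26.3 potA -100.0 | body low 37 kerbB None
top lid rad 0.28 (n 451) z@hinge 50 
side lid rad 0.29 (n 206) z@hinge 50 
t 11.32
q3 -0.98 q5 -0.28 body [np.int64(0), np.int64(0), np.int64(0), np.int64(0)] 56,34,-38,-4,74,7 travel [0.08, 0.21, 0.08] turn [0.1, -1.9, 2.5] lid 0.28 ['bar'] lidB 0.05 maxx -10 Ay -8 pot 31.2
q3 -0.96 q5 -0.29 body [np.int64(0), np.int64(0), np.int64(0), np.int64(0)] 56,34,-39,0,74,7 travel [0.12, 0.5, 0.21] turn [0.4, -2.3, 3.3] lid 0.31 ['bar'] lidB 0.16 maxx -7 Ay -8 pot 35.2
q3 -0.94 q5 -0.31 body [np.int64(0), np.int64(0), np.int64(1), np.int64(0)] 56,35,-41,4,74,7 travel [0.18, 0.81, 0.31] turn [1.1, -3.3, 4.0] lid 0.35 ['bar'] lidB 0.26 maxx -4 Ay -7 pot 39.3
q3 -0.95 q5
[... 239 characters left out ...]
), np.int64(1)] 55,36,-44,6,74,7 travel [0.23, 0.87, 0.22] turn [1.3, -5.2, 5.5] lid 0.34 ['bar'] lidB 0.3 maxx -6 Ay -5 pot 41.5
q3 -0.96 q5 -0.29 body [np.int64(0), np.int64(0), np.int64(1), np.int64(1)] 56,33,-39,4,74,7 travel [0.17, 0.77, 0.39] turn [0.4, -2.4, 4.3] lid 0.33 ['bar'] lidB 0.25 maxx -4 Ay -8 pot 39.3
q3 -0.95 q5 -0.30 body [np.int64(0), np.int64(0), np.int64(2), np.int64(2)] 56,33,-40,6,74,6 travel [0.23, 0.84, 0.52] turn [0.7, -2.8, 5.2] lid 0.34 ['bar'] lidB 0.28 maxx -4 Ay -7 pot 41.1
q3 -0.96 q5 -0.28 body [np.int64(0), np.int64(0), np.int64(1), np.int64(1)] 56,31,-38,6,74,6 travel [0.22, 0.8, 0.6] turn [0.1, -1.9, 5.5] lid 0.32 ['bar'] lidB 0.27 maxx -4 Ay -8 pot 41.1
```

View pics/o8.png

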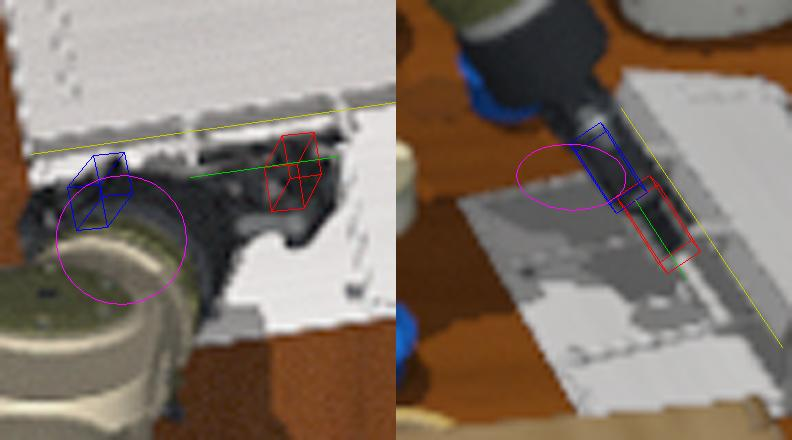

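```bash
cat > sc4.py <<'E'
from ikk import *
R=[]
for al in (50,52,54,56,58,60,63,66):
  for be in range(24,50,4):
    for ps in range(-22,-56,-4):
     for bx in (5,7):
      M,t=pose(al,be,ps,bx,74,7); A=FA@M.T+t; la,w=lid(A)
      if not .2<la<.7: continue
      lb=lid(FB@M.T+t)[0]
      lg=lid(BODY@M.T+t)
      bp=sum(sum(pen(BODY@M.T+t,la+d)) for d in (-.02,0,.02))
      if bp>1 or lb>la-.03: continue
      q,e=ik(*s2w(M,t),q0=(0,.2,-.96,-.1,-.25,-.2))
      if ((q>LO+.02)&(q<HI)).all(): print(al,be,ps,bx,'lid %.2f'%la,w,'B %.2f'%lb,'bp',bp,'pot %.0f'%potx(FB@M.T+t,y=73,x0=-99),'Ay %.0f maxx %.0f low %.0f'%(A[:,1].mean(),A[:,0].max(),A[:,2].min()),'q3 %.2f'%(q[2]))
E
python3 sc4.py
```

```text
54 32 -38 5 lid 0.33 ['bar'] B 0.24 bp 0 pot 40 Ay -7 maxx -4 low 37 q3 -0.99
```

```bash
python3 many.py 55.5,33,-37,-4,74,7 55,33,-38,1,74,7 54,32,-38,5,74,7
```

```text
t 11.32
q3 -0.99 q5 -0.27 body [np.int64(0), np.int64(0), np.int64(0), np.int64(0)] 55.5,33,-37,-4,74,7 travel [0.07, 0.19, 0.08] turn [-0.6, -1.7, 2.7] lid 0.27 ['bar'] lidB 0.05 maxx -10 Ay -8 pot 31.1
q3 -0.98 q5 -0.29 body [np.int64(0), np.int64(0), np.int64(0), np.int64(0)] 55,33,-38,1,74,7 travel [0.13, 0.57, 0.24] turn [-0.7, -2.5, 3.5] lid 0.31 ['bar'] lidB 0.17 maxx -6 Ay -8 pot 36.2
q3 -0.99 q5 -0.30 body [np.int64(0), np.int64(0), np.int64(0), np.int64(0)] 54,32,-38,5,74,7 travel [0.17, 0.84, 0.35] turn [-1.6, -3.0, 4.5] lid 0.33 ['bar'] lidB 0.24 maxx -4 Ay -7 pot 40.2
```

```bash
python3 -m pendant '[{"jaw":0,"travel":[0.1,0.2,0.1],"turn":[-0.6,-1.7,2.7]},{"jaw":0,"travel":[0.15,0.6,0.25],"turn":[-0.7,-2.5,3.5]},{"jaw":0,"travel":[0.15,0.85,0.35],"turn":[-1.6,-3,4.5]},{"jaw":0,"travel":[0.15,0.85,0.35],"turn":[-1.6,-3,4.5]}]' ; python3 go.py; python3 meas.py; python3 ov.py o9;python3 shot.py s9
```

```text
t: 11.82
tcp_pos: [536.1, 14.2, 31.2]
orientation: [0.299, 0.65, 0.694, 0.079]
contact_force: [-3.8, 0.2, -1.4]
finger_gap: 85.3
t 11.82 al 54.0 be 32.0 ps -38.1 bx 4.5 by 73.9 force [-3.8  0.2 -1.4] gap 85.3 q [ 0.03  0.23 -0.97 -0.18 -0.3  -0.12]
lidA 0.32 ['bar'] lidB 0.23 ['skirt'] body 0.66 ['skirt'] | A low [-22.  -9.  37.] maxx -5 yc -7 | B low [-4. 81.  7.] maxx 13 y 67..82 | pot 39.7 potA -100.0 | body low 35 kerbB None
top lid rad 0.33 (n 448) z@hinge 50 
side lid rad 0.34 (n 199) z@hinge 50
```

View pics/o9.png

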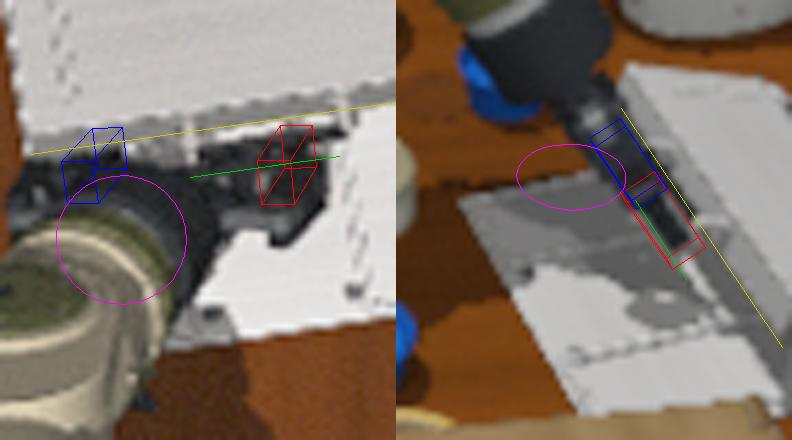

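```bash
python3 many.py 54,32,-40,8,74,7 53,33,-42,8,74,7 53,34,-43,9,74,7 52,33,-43,9,74,7 54,34,-42,8,72,9 53,36,-44,8,73,8
```

```text
t 12.12
q3 -0.97 q5 -0.33 body [np.int64(0), np.int64(0), np.int64(5), np.int64(1)] 54,32,-40,8,74,7 travel [0.09, 0.16, 0.06] turn [0.6, -1.0, 1.6] lid 0.33 ['bar'] lidB 0.3 maxx -4 Ay -6 pot 43.3
q3 -0.98 q5 -0.36 body [np.int64(0), np.int64(0), np.int64(3), np.int64(1)] 53,33,-42,8,74,7 travel [0.11, 0.11, -0.09] turn [0.4, -2.5, 2.2] lid 0.32 ['bar'] lidB 0.31 maxx -6 Ay -4 pot 43.4
q3 -0.96 q5 -0.37 body [np.int64(0), np.int64(0), np.int64(8), np.int64(2)] 53,34,-43,9,74,7 travel [0.13, 0.22, -0.09] turn [0.8, -3.0, 2.0] lid 0.34 ['bar'] lidB 0.32 maxx -5 Ay -4 pot 44.5
q3 -0.98 q5 -0.39 body [np.int64(0), np.int64(0), np.int64(6), np.int64(0)] 52,33,-43,9,74,7 travel [0.14, 0.14, -0.15] turn [-0.1, -3.6, 2.9] lid 0.31 ['bar'] lidB 0.31 maxx -7 Ay -3 pot 44.5
q3 -0.96 q5 -0.35 body [np.int64(0), np.int64(0), np.int64(7), np.int64(2)] 54,34,-42,8,72,9 travel [-0.15, 0.3, -0.12] turn [1.3, -1.9, 1.2] lid 0.36 ['bar'] lidB 0.33 maxx -4 Ay -7 pot 44.2
q3 -0.96 q5 -0.39 body [np.int64(0), np.int64(0), np.int64(2), np.int64(1)] 53,36,-44,8,73,8 travel [-0.0, 0.29, -0.22] turn [1.1, -3.5, 0.8] lid 0.36 ['bar'] lidB 0.32 maxx -5 Ay -4 pot 43.8
```

View pics/s9.png

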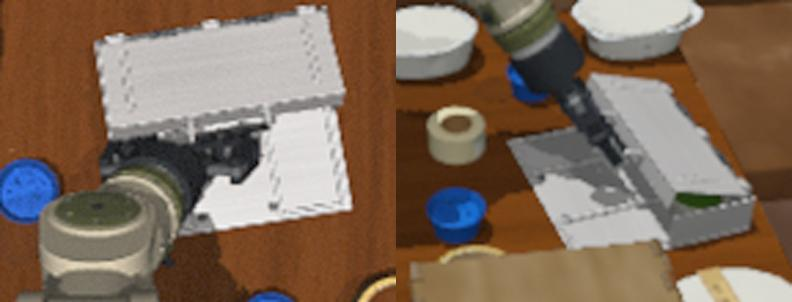

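```bash
python3 -m pendant '[{"jaw":0,"travel":[0.1,0.3,0.05],"turn":[0.6,-1.5,1.8]},{"jaw":0,"travel":[0.1,0.3,0.05],"turn":[0.6,-1.5,1.8]},{"jaw":0,"travel":[0.1,0.3,0.05],"turn":[0.6,-1.5,1.8]}]' ; python3 go.py; python3 meas.py
```

```text
t: 12.5
tcp_pos: [538.0, 15.5, 31.3]
orientation: [0.302, 0.663, 0.681, 0.071]
contact_force: [-5.7, -0.8, -2.8]
finger_gap: 85.6
t 12.50 al 53.8 be 32.6 ps -40.8 bx 8.3 by 74.2 force [-5.7 -0.8 -2.8] gap 85.6 q [ 0.05  0.24 -0.95 -0.16 -0.34 -0.07]
lidA 0.33 ['bar'] lidB 0.30 ['skirt'] body 0.71 ['skirt'] | A low [-22.  -7.  37.] maxx -4 yc -5 | B low [-0. 81.  6.] maxx 17 y 68..82 | pot 43.7 potA -100.0 | body low 35 kerbB None
top lid rad 0.38 (n 445) z@hinge 50 
side lid rad 0.38 (n 192) z@hinge 50
```

```bash
python3 many.py 54,34,-38,3,74,7 54,36,-38,1,74,8 55,38,-39,1,74,8
```

```text
t 12.6
q3 -0.99 q5 -0.30 body [np.int64(0), np.int64(0), np.int64(0), np.int64(1)] 54,34,-38,3,74,7 travel [-0.16, -0.13, -0.14] turn [-0.8, 1.5, -3.7] lid 0.35 ['bar'] lidB 0.21 maxx -4 Ay -7 pot 38.1
q3 -0.99 q5 -0.30 body [np.int64(0), np.int64(0), np.int64(1), np.int64(0)] 54,36,-38,1,74,8 travel [-0.22, -0.08, -0.31] turn [-0.8, 1.5, -5.7] lid 0.38 ['bar'] lidB 0.18 maxx -3 Ay -7 pot 36.4
q3 -0.97 q5 -0.30 body [np.int64(0), np.int64(0), np.int64(1), np.int64(0)] 55,38,-39,1,74,8 travel [-0.2, 0.02, -0.28] turn [0.3, 1.5, -6.9] lid 0.41 ['bar'] lidB 0.19 maxx -1 Ay -7 pot 36.4
```

```bash
python3 -m pendant '[{"jaw":0,"travel":[-0.2,-0.1,-0.3],"turn":[-0.8,1.5,-5.2]},{"jaw":0,"travel":[-0.2,-0.15,-0.3],"turn":[-0.8,1.5,-5.2]},{"jaw":0,"travel":[-0.2,-0.15,-0.3],"turn":[-0.8,1.5,-5.2]}]' ; python3 go.py; python3 meas.py; python3 ov.py o10
```

```text
t: 12.98
tcp_pos: [536.5, 14.0, 34.8]
orientation: [0.302, 0.63, 0.712, 0.071]
contact_force: [-3.3, -1.0, -0.6]
finger_gap: 85.6
t 12.97 al 53.8 be 35.2 ps -38.0 bx 2.4 by 73.6 force [-3.3 -1.  -0.6] gap 85.6 q [ 0.03  0.22 -0.97 -0.18 -0.3  -0.18]
lidA 0.38 ['bar'] lidB 0.22 ['skirt'] body 0.66 ['bar', 'skirt'] | A low [-20. -10.  41.] maxx -2 yc -7 | B low [-7. 80.  9.] maxx 11 y 67..82 | pot 38.0 potA -100.0 | body low 37 kerbB None
top lid rad 0.40 (n 441) z@hinge 50 
side lid rad 0.39 (n 181) z@hinge 51
```

View pics/o10.png

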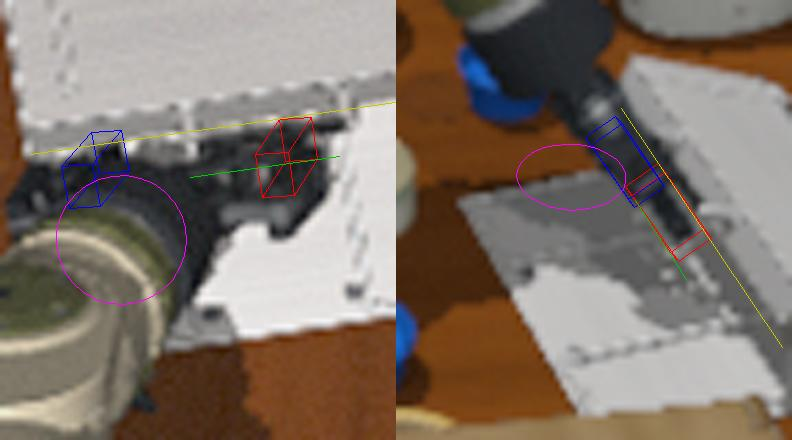

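```bash
python3 many.py 56,35,-36,-6,74,8 57,35,-33,-13,74,8 58,35,-30,-19,74,8
```

```text
t 13.18
q3 -0.99 q5 -0.25 body [np.int64(0), np.int64(0), np.int64(0), np.int64(0)] 56,35,-36,-6,74,8 travel [-0.08, -0.68, -0.13] turn [1.1, 2.1, -1.3] lid 0.32 ['bar'] lidB 0.01 maxx -7 Ay -9 pot 29.4
q3 -1.00 q5 -0.21 body [np.int64(0), np.int64(0), np.int64(0), np.int64(0)] 57,35,-33,-13,74,8 travel [-0.17, -1.09, -0.27] turn [1.0, 4.1, -3.8] lid 0.3 ['bar'] lidB 0.0 maxx -9 Ay -10 pot 22.4
q3 -1.00 q5 -0.16 body [np.int64(0), np.int64(0), np.int64(0), np.int64(0)] 58,35,-30,-19,74,8 travel [-0.23, -1.41, -0.37] turn [0.8, 6.0, -6.3] lid 0.29 ['bar'] lidB 0.0 maxx -10 Ay -12 pot 16.6
```

```bash
python3 -m pendant '[{"jaw":0,"travel":[-0.1,-0.7,-0.1],"turn":[1.1,2.1,-1.3]},{"jaw":0,"travel":[-0.2,-1.1,-0.3],"turn":[1,4.1,-3.8]},{"jaw":0,"travel":[-0.2,-1.4,-0.4],"turn":[0.8,6,-6.3]},{"jaw":0,"travel":[-0.2,-1.4,-0.4],"turn":[0.8,6,-6.3]}]' ; python3 go.py; python3 meas.py; python3 ov.py o11
```

```text
t: 13.68
tcp_pos: [523.1, 10.5, 32.3]
orientation: [0.264, 0.587, 0.761, 0.083]
contact_force: [-1.8, 0.0, -1.1]
finger_gap: 85.3
t 13.68 al 57.9 be 34.9 ps -29.9 bx -18.5 by 74.0 force [-1.8  0.  -1.1] gap 85.3 q [-0.05  0.18 -0.98 -0.12 -0.16 -0.35]
lidA 0.30 ['bar'] lidB 0.00 [] body 0.55 ['bar'] | A low [-28. -12.  38.] maxx -10 yc -12 | B low [-29.  79.   9.] maxx -11 y 66..83 | pot 17.1 potA -100.0 | body low 39 kerbB None
top lid rad 0.29 (n 446) z@hinge 50 
side lid rad 0.29 (n 208) z@hinge 50
```

View pics/o11.png

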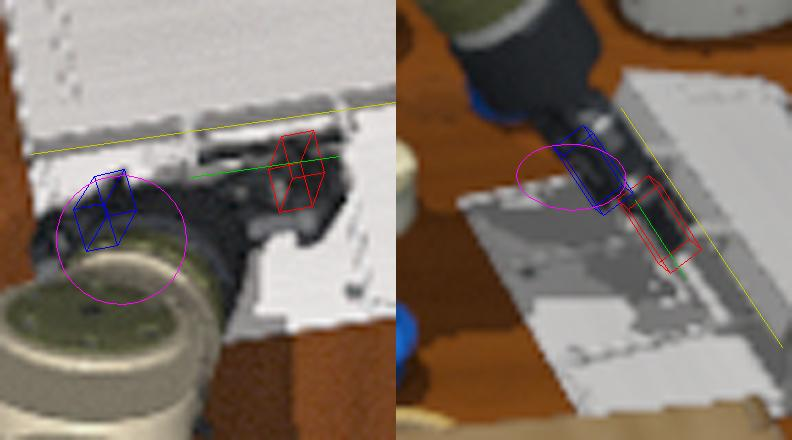

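```bash
python3 - <<'E'
from go import *
S,R,p=cur(); f=lambda v:(R.T@(ZS@np.array(v,float))/10).round(2).tolist()
print(f([-30,0,0]),f([-60,0,10]),f([-80,0,60]),f([-90,0,120]))
E
```

```text
[0.03, -2.66, -1.38] [-0.24, -4.89, -3.61] [-1.73, -4.49, -8.76] [-3.55, -2.77, -14.31]
```

```bash
python3 -m pendant '[{"jaw":0,"travel":[0,-2.65,-1.4],"turn":[0,0,0]},{"jaw":0,"travel":[-0.2,-4.9,-3.6],"turn":[0,0,0]},{"jaw":0,"travel":[-1.7,-4.5,-8.8],"turn":[0,0,0]},{"jaw":0,"travel":[-3.5,-2.8,-14.3],"turn":[0,0,0]},{"jaw":0,"travel":[-3.5,-2.8,-14.3],"turn":[0,0,0]}]' ; python3 go.py|head -1; python3 meas.py; python3 shot.py s12
```

```text
t: 14.5
tcp_pos: [437.1, -4.4, 158.4]
orientation: [0.269, 0.586, 0.76, 0.086]
contact_force: [0.3, -0.4, -0.6]
finger_gap: 85.3
t 14.50 al 57.2 be 34.6 ps -29.6 bx -105.7 by 73.8 force [ 0.3 -0.4 -0.6] gap 85.3 q [-0.11 -0.27 -0.96  0.32 -0.13 -0.41]
top lid rad 0.00 (n 472) z@hinge 49 
side lid rad 0.00 (n 267) z@hinge 50
```

View pics/s12.png

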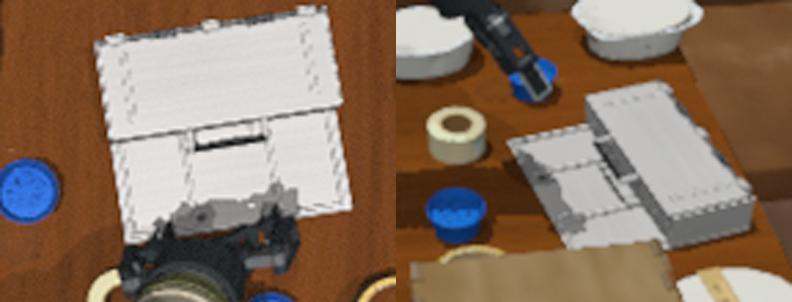

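```bash
python3 -m pendant '[{"jaw":0,"travel":[0,0,-3],"turn":[0,0,0]},{"jaw":0,"travel":[0,0,-3],"turn":[0,0,0]},{"jaw":0,"travel":[0,0,-3],"turn":[0,0,0]}]'; python3 - <<'E'
from h import *
for n in ['top','side']:
    s=vision.snapshot(n)
    for l in ['sealed_tray','label_roll','tape_roll','grain_pot']:
        print(n,l,[(round(d['score'],2),w(s,d['point']).round(0).tolist()) for d in pinpoint(n,l)[:4]])
env.hand_in()
E
```

```text
t: 15.08
tcp_pos: [418.5, 1.4, 175.4]
orientation: [0.262, 0.587, 0.762, 0.082]
contact_force: [0.5, -0.2, -0.1]
finger_gap: 85.6
top sealed_tray [(0.65, [371.0, 78.0, 3.0]), (0.59, [343.0, 273.0, 4.0])]
top label_roll [(0.61, [369.0, 82.0, 2.0])]
top tape_roll [(0.78, [353.0, -187.0, 0.0])]
top grain_pot [(0.72, [349.0, -63.0, 1.0]), (0.69, [483.0, 179.0, -1.0]), (0.66, [527.0, -19.0, 42.0]), (0.57, [159.0, 307.0, -4.0])]
side sealed_tray []
side label_roll [(0.6, [365.0, 83.0, 3.0])]
side tape_roll []
side grain_pot [(0.91, [354.0, -66.0, -1.0]), (0.64, [478.0, 184.0, 1.0]), (0.5, [161.0, 303.0, 1.0]), (0.38, [537.0, 59.0, 22.0])]
the job is handed in; nothing more can be done
```

I handed in the job at about 15 s. As far as I can measure, the grain pot is wholly under the cover and the lid is shut. One fingertip held the lid up by its handle bar, at about 0.26–0.40 rad. The other pushed the pot in as the tool pivoted about the handle.

**Last checks**
- The lid measured 0.00 rad in both cameras, and the landing is empty.
- The pot can't be seen under the shut lid. From the final fingertip position I put its centre about 43 mm inside the skirt, accurate to a few mm. The lid closing fully also fits it being all the way in.
- The tray, label roll and tape roll were found within about 4 mm of where they started. The side camera missed the tray and tape roll in the final check, so those two rest on the top camera alone.
- The herb pot was not re-measured; nothing went near it.
- The tool read no contact force.

**What went less well**
- **Joint limit:** while I was raising the lid, joint 3 reached its limit (-1.03 rad) and the tool drifted about 15 mm. It nudged the pot about 6 mm forward along its lane, and the pot may have tilted briefly. The next picture showed it level, so I carried on with a steeper tool angle.
- **End of the push:** the lid sat at 0.38 rad where my model gave 0.33, so the gripper's linkage may have been lifting it for a moment. I backed off slightly until the two readings agreed again (0.40 measured, 0.38 modelled), with the finger holding the bar and the pot already in.

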